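# Close the studio vote: shake out the ballot box, set it aside and stack the sample cartons

### The arm

A 6-joint arm with a two-finger parallel gripper is mounted at the origin on the work surface. World frame = base frame: x ahead of the robot, y to its left, z up, the work surface at z = 0. Lengths are in mm, angles in rad, forces in N, time in s.
With the tool pointing down it reaches from about 425 to 950 mm from the base axis. Payload 14.7 kg.
Tool frame: the origin (TCP) lies midway between the tips of the shut fingers; the grasp point (between the pads) lies 19 mm behind it; z points along the fingers, y is the line along which they close (so a half turn about z gives the same grasp; the last joint's range is limited). The gripper opens to 85 mm and grips with 20 to 120 N. Pads are 22 mm wide; open, the fingers measure 114 mm over their backs; the gripper's body (76 mm by 85 mm) begins 54 mm behind the grasp point. The pads swing forward as they close: fully open they stand 13 mm farther back than shut.
Start: joints at [1.128, 0.48, 1.596, -0, 1.065, -0.047], TCP at [250.581, 599.751, 193.197] pointing down, gripper open.
Joint ranges: [-2.75, 2.75], [-0.82, 2.05], [0.23, 2.67], [-1.56, 4.7], [0.09, 2.69], [-2.92, 2.92]. Speed limits (rad/s): [1.89, 1.89, 2.39, 3.01, 3.01, 3.01].

### API

Orientations are given as a rotation vector (axis times angle).
In Python, from station import ctrl gives the robot as it stands. The module is installed in compiled form; this text tells all that it offers.
- The arm moves only by the tool arm_command, never from a script. Its argument "steps" is a list of rows, each a list of 3 entries, a list of its own where there are three numbers: the opening, from 0 (shut) to 1 (fully open), then the shift along the world's x, y, z in units of 0.02 m (1.0 is 0.02 m), then the turn, a rotation vector about the world's x, y, z in units of 0.1 rad (1.0 is 0.1 rad). In form: [[claw, [dx, dy, dz], [rx, ry, rz]], ...]. A call has 1 to 8 rows; each row shifts and turns the commanded pose from where the row before left it; what a row does not reach is not made up. A row lasts 1/8 s, in which the tool goes at most 62.5 mm and 10.7 degrees, less where a joint would pass 70% of its speed; a pose out of reach is approached as far as the arm can. A call with a number of a shift or a turn outside -1 to 1 is refused whole. A call with a gripper value outside its range is refused whole. The fingers move at their own pace and stop on an object; "grip_force" is the grip in N (left out, the last holds). Time passes only in rows, so rows that do not move let the fingers close. It gives the time, the measured TCP pose, the force, the opening and the grip force at its end, in the units of the state.
- ctrl.get_state(): the state, without advancing time (a new reading comes with each control period).
- ctrl.grab_frame(name): name is "side" or "top"; returns a dict with "image" (400x640x3 uint8, red, green, blue), "intrinsics" (3x3 intrinsics, pixels), "k1" (the pictures are not rectified: a ray, as slopes to the right and down, at radius r is drawn at 1 + k1 r^2 times it, then the intrinsics apply), "rvec" (rotation vector, rad) and "tvec" (3), from world to camera coordinates, as OpenCV has them. Camera axes: x right, y down, z forward; pixel columns grow to the right and rows downward; lengths in mm; the calibration is good to about 2 mm. A picture is of the moment at which its call begins. There is no depth.
- ctrl.sign_off(): hands the job in; it is judged then, once.
The state is a dict: "clock": time; "joints": joint angles; "qd": joint speeds; "effort": joint torques, N m; "position": TCP position; "tool_rot": TCP orientation; "contact_force": force on the tool from outside, world axes, zero at the start; "torque": the same for the moment, N m; "finger_gap": opening from 0.0 (shut) to 1.0 (fully open); "gripper_force": force on a finger pad.
Only numpy, scipy, OpenCV 4.12 (cv2) and the standard library are available. Lean on these libraries where they do the work, as an engineer would, in place of code of your own. Each camera call takes 0.05 s, during which the arm holds its last target. There are 200 camera calls.

### The job

The vote on the material samples is over. Shake every voting stick out through the slot of the upside-down ballot box into the wooden tray (pick up and put in any that land outside), then stand the empty box, still slot side down, flat on the grey mat midway between the cup and the vase with its long sides facing them, and stack all the brown sample cartons flat and squarely, one on another, on top of the blue carton. Leave the cup and the vase where they stand, and do not tip the ballot box onto its side.

Things in the scene. Friction and masses are not known exactly. Their poses are not given: they have to be found in the camera images.
- ballot_box: clear acrylic ballot box, closed but for one slot; it stands upside down: white slotted lid plate underneath, clear base on top. 150 (x, long) x 66 (y) x 66 (z) mm outside, walls and plates 4 mm, 250 g; sticks lie inside along x at either side of the slot. Origin: centre of its underside as it now stands, z up. Grip it from above across its 66 mm width
- slot (a point): centre of the ballot box's slot, at its underside: 74 mm along the box's x, 20 mm along its y. When the box is held level in the air and shaken a few centimetres sideways along its y, sticks slide over the slot and drop out below
- stick1: painted wooden voting stick (blue), 64 (x, long) x 16 x 16 mm, 12 g, starts inside the ballot box; origin: middle of the face that was lowest at the start. May be absent
- stick2: painted wooden voting stick (orange), 64 (x, long) x 16 x 16 mm, 12 g, starts inside the ballot box; origin: middle of the face that was lowest at the start. May be absent
- stick3: painted wooden voting stick (orange), 64 (x, long) x 16 x 16 mm, 12 g, starts inside the ballot box; origin: middle of the face that was lowest at the start. May be absent
- stick4: painted wooden voting stick (blue), 64 (x, long) x 16 x 16 mm, 12 g, starts inside the ballot box; origin: middle of the face that was lowest at the start. May be absent
- tray: open brown wooden tray fixed to the desk, 220 (x) x 220 (y) x 35 mm high outside, walls and floor about 6 mm; origin: centre of its underside
- mat: flat grey felt mat fixed to the desk, 160 (x) x 440 (y) x 2 mm; origin: centre of its underside, which is midway between the cup and the vase; its y axis points from the vase to the cup
- cup: white ceramic cup, 76 mm wide, 85 mm tall, standing on the mat 165 mm from its centre (+y end of the mat); origin: centre of its underside
- vase: small terracotta vase, 90 mm wide, 115 mm tall, standing on the mat 165 mm from its centre (-y end of the mat); origin: centre of its underside
- base_carton: blue closed carton with a white lid band, foot of the column, loose on the desk, 118 (x, long) x 74 (y) x 45 (z) mm, 700 g; origin: centre of its underside
- carton1: brown closed cardboard sample carton, 110 (x, long) x 66 (y) x 40 (z) mm, about 220 g, lying flat on the desk; origin: centre of its underside. Gripped from above across its 66 mm width. May be absent
- carton2: brown closed cardboard sample carton, 110 (x, long) x 66 (y) x 40 (z) mm, about 220 g, lying flat on the desk; origin: centre of its underside. Gripped from above across its 66 mm width. May be absent
- carton3: brown closed cardboard sample carton, 110 (x, long) x 66 (y) x 40 (z) mm, about 220 g, lying flat on the desk; origin: centre of its underside. Gripped from above across its 66 mm width. May be absent
- carton4: brown closed cardboard sample carton, 110 (x, long) x 66 (y) x 40 (z) mm, about 220 g, lying flat on the desk; origin: centre of its underside. Gripped from above across its 66 mm width. May be absent
Mind the look-alikes: they are no part of the job. Leave any purple look-alike of the ballot_box alone. Leave any orange look-alike of the carton2 alone.

How it is judged:
By the outcome, as a careful person would: the job done as asked, in the order asked, and still so for the second after the job is handed in, with the robot touching nothing.
Of stick1, stick2, stick3, stick4 only 2 to 4 are there at a start; the rules pass over those that are not, and their reading is None.
Of carton1, carton2, carton3, carton4 only 3 to 4 are there at a start; the rules pass over those that are not, and their reading is None.
At some moment in a run one of ballot_box may be knocked a few centimetres aside while the robot is not near it.
It also fails if it takes over 210 s, if anything falls off the work surface, if the arm or the gripper's body presses on something with over 40 N, if the wrist force passes 120 N, or if a joint passes its speed limit or range.

## Working session

There is one attempt and no reset: what is moved stays moved. The work goes in short steps, Python scripts to look and compute and a tool call to move; the robot and the scene stay as the last step left them, time stands still between calls to the robot, and variables do not carry over. Pictures are saved under pics/ and viewed, at most 14 in all, crops included, and the job is handed in when it is done.

Besides the shell and the picture viewer there is one more tool, called after ">>>" as a command line: name --argument value ..., lists and objects as JSON in quotes. arm_command: Moves the arm, as the interface text tells. Shifts and turns lie within -1 to 1; 1 stands for 0.02 m of shift or 0.1 rad of turn. Its arguments: {"type":"object","properties":{"steps":{"type":"array"},"grip_force":{"type":"number"}},"required":["steps"]}

```bash
mkdir -p pics; cat > h.py <<'E'
import numpy as np, cv2
from scipy.optimize import least_squares
from station import ctrl
def grab(n,fn=None):
    f=ctrl.grab_frame(n)
    if fn: cv2.imwrite(fn,f['image'][:,:,::-1]); np.savez(fn+'.npz',**f)
    return f
def load(fn): return dict(np.load(fn+'.npz'))
def dist(f): return np.array([float(f['k1']),0,0,0,0])
def proj(f,P):
    return cv2.projectPoints(np.asarray(P,float).reshape(-1,1,3),np.asarray(f['rvec'],float),np.asarray(f['tvec'],float),np.asarray(f['intrinsics'],float),dist(f))[0][:,0]
def ray(f,uv):
    u=cv2.undistortPoints(np.asarray(uv,float).reshape(-1,1,2),np.asarray(f['intrinsics'],float),dist(f))[:,0]
    R=cv2.Rodrigues(np.asarray(f['rvec'],float))[0]; t=np.asarray(f['tvec'],float).ravel()
    return -R.T@t, np.c_[u,np.ones(len(u))]@R
def atz(f,uv,z):
    o,d=ray(f,uv); return o+d*((z-o[2])/d[:,2])[:,None]
def tri(f1,p1,f2,p2):
    o1,d1=ray(f1,p1);o2,d2=ray(f2,p2);out=[]
    for a,b in zip(d1,d2):
        s=np.linalg.lstsq(np.c_[a,-b],o2-o1,rcond=None)[0]
        P,Q=o1+a*s[0],o2+b*s[1]; out.append(np.r_[(P+Q)/2,np.linalg.norm(P-Q)])
    return np.array(out)
E
python3 - <<'E'
from h import *
for n in('top','side'):
    f=grab(n,f'pics/{n}0.png'); print(n,f['intrinsics'][0],f['k1'],ray(f,[[320,200]]),f['image'].shape)
s=ctrl.get_state();print(s['position'],s['tool_rot'],s['clock'],s['finger_gap'])
E
```

```text
top [489.48638854   0.         328.270321  ] -0.12579234903635356 (array([ 464.68334626,  -13.19116935, 1822.77046835]), array([[ 0.07995289,  0.02261969, -0.99670219]])) (400, 640, 3)
side [463.81677093   0.         320.47665089] -0.1263929983951044 (array([ 276.44336517, -911.59285065,  957.50425845]), array([[ 0.25466319,  0.67812195, -0.68949651]])) (400, 640, 3)
[250.39820113 599.37320681 192.64908685] [-6.17639811e-01 -3.07999300e+00  1.65003493e-03] 0.1 1.0009440491676
```

View pics/top0.png

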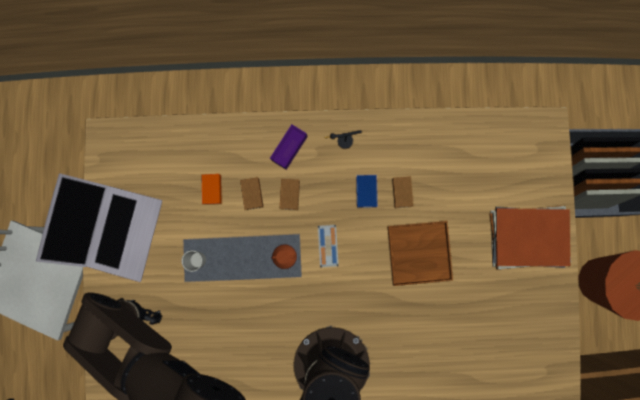

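View pics/side0.png

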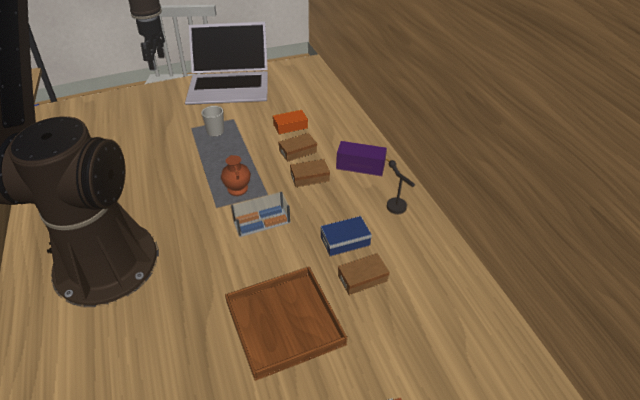

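The top view shows three brown cartons at about (252,193), (290,194) and (402,192). The orange look-alike is at (211,189), the blue carton at (367,191) and the purple look-alike at (289,146). The clear ballot box with sticks is at (328,245), the tray at (420,253), and the mat at (242,257) with the cup (192,261) and vase (285,257). I'll enlarge both views for corner picking and to confirm identities.

```bash
python3 - <<'E'
from h import *
t=cv2.imread('pics/top0.png');s=cv2.imread('pics/side0.png')
def crop(im,x,y,w,h,k):
    c=cv2.resize(im[y:y+h,x:x+w],None,fx=k,fy=k,interpolation=cv2.INTER_CUBIC)
    for i in range(0,w,10): cv2.putText(c,str(x+i),(i*k,8),0,.3,(255,255,255),1) if i%20==0 else 0; cv2.line(c,(i*k,9),(i*k,13),(255,255,255),1)
    for i in range(0,h,10): cv2.putText(c,str(y+i),(0,i*k+4),0,.3,(255,255,255),1)
    return cv2.convertScaleAbs(c,alpha=1.5)
cv2.imwrite('pics/topc.png',crop(t,195,165,260,130,3))
a=crop(s,220,180,180,120,4); cv2.imwrite('pics/sidec.png',a)
E
```

```text
(no output)
```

View pics/topc.png

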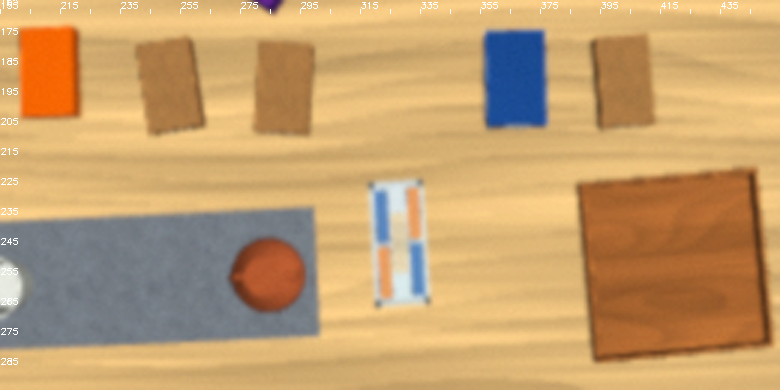

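View pics/sidec.png

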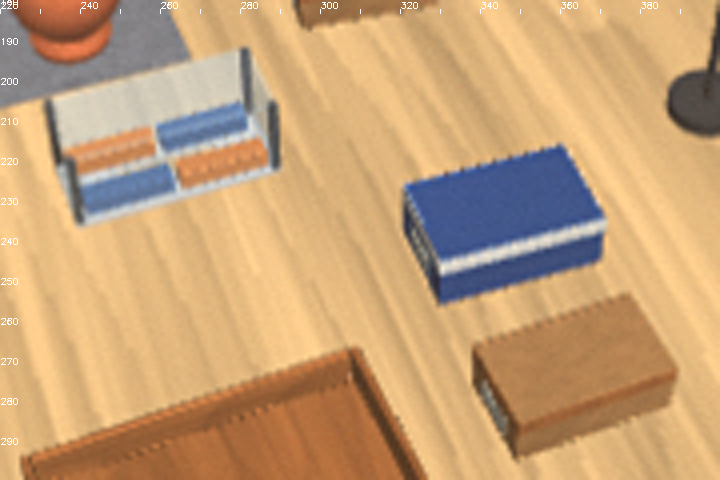

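The enlarged crops confirm the identities. The ballot box is the clear one with a white lid plate, and holds 4 sticks (2 blue, 2 orange). The blue carton has a white band, at side (345,228). The three plain brown cartons are the samples, and the orange and purple items are look-alikes to leave alone. Next I'll fit poses jointly in both views.

```bash
cat > fit.py <<'E'
from h import *
from scipy.optimize import minimize
FACES=[[0,1,2,3],[4,5,6,7],[0,1,5,4],[1,2,6,5],[2,3,7,6],[3,0,4,7]]
def corners(x,y,z,yaw,L,W,H):
    c,s=np.cos(yaw),np.sin(yaw); b=np.array([[1,1],[-1,1],[-1,-1],[1,-1]])*[L/2,W/2]@np.array([[c,s],[-s,c]])+[x,y]
    return np.r_[np.c_[b,np.full(4,z)],np.c_[b,np.full(4,z+H)]]
SS=4
def cost(f,im,C,roi):
    x0,y0,x1,y1=roi; w,h=x1-x0,y1-y0
    o=ray(f,[[320,200]])[0]; p=((proj(f,C)+.5-[x0,y0])*SS*16).round().astype(np.int32); ctr=C.mean(0)
    cols=[]
    for F in FACES:
        fc=C[F].mean(0); n=np.cross(C[F[1]]-C[F[0]],C[F[2]]-C[F[1]]); n*=np.sign(n@(fc-ctr))
        if n@(o-fc)<=0: continue
        m=np.zeros((h*SS,w*SS),np.uint8); cv2.fillPoly(m,[p[F]],255,cv2.LINE_AA,4)
        cols.append(cv2.resize(m,(w,h),interpolation=cv2.INTER_AREA).ravel()/255.)
    A=np.c_[np.array(cols).T,1-np.clip(np.sum(cols,0),0,1)]
    I=im[y0:y1,x0:x1].reshape(-1,3).astype(float)
    X=np.linalg.lstsq(A,I,rcond=None)[0]; return ((A@X-I)**2).mean()
def fitbox(views,x,y,yaw,z,L,W,H,freez=False):
    C=corners(x,y,z,yaw,L,W,H); rois=[]
    for f in views:
        p=proj(f,C); rois.append([*(p.min(0)-6).astype(int),*(p.max(0)+7).astype(int)])
    fun=lambda q:sum(cost(f,f['image'],corners(q[0],q[1],z+(q[3] if freez else 0),q[2]/100,L,W,H),r) for f,r in zip(views,rois))
    x0=np.array([x,y,yaw*100]+([0] if freez else [])); best=None
    for d in (6,3):
        r=minimize(fun,x0,method='Nelder-Mead',options=dict(initial_simplex=np.vstack([x0]+[x0+d*e for e in np.eye(len(x0))]),xatol=.05,fatol=.01)); x0=r.x
    return np.r_[r.x[:2],r.x[2]/100,r.x[3:],r.fun]
E
cat > m1.py <<'E'
from fit import *
T=load('pics/top0.png');S=load('pics/side0.png')
np.set_printoptions(precision=3,suppress=True)
for n,uv,d in [('blue',(367,191),(118,74,45)),('A402',(403,192),(110,66,40)),('B290',(289.5,194),(110,66,40)),('C252',(252,193.5),(110,66,40))]:
    p=atz(T,[uv],d[2])[0]
    print(n,fitbox([T,S],p[0],p[1],0,0,*d),'free z',fitbox([T,S],p[0],p[1],0,0,*d,True),'top only',fitbox([T],p[0],p[1],0,0,*d))
# ballot box by corners: order of corners() (+x+y),(-x+y),(-x-y),(+x-y)
st=np.array([[232,205],[237,220],[288,205.7],[280.7,192]]);sb=np.array([[234.2,217],[240,235.7],[289.2,222],[282.5,204]])
tt=np.array([[319,226.7],[321,266],[337.7,265],[335,225.7]])
# side-view: find assignment by trial of rotations
p=atz(T,tt,66);print('box top-view corners@66',p[:,:2],p.mean(0))
best=None
C=corners(*p.mean(0)[:2],0,0,150,66,66);print('proj side bottom/top',proj(S,C).round(1))
# mat
hsv=cv2.cvtColor(T['image'],cv2.COLOR_RGB2HSV);m=((hsv[...,1]<70)).astype(np.uint8);
lab=cv2.connectedComponents(m)[1];
m=(lab==lab[257,240]);m=cv2.morphologyEx(m.astype(np.uint8),cv2.MORPH_OPEN,np.ones((3,3)));yx=np.argwhere(m);print(len(yx),yx.min(0),yx.max(0))
P=atz(T,yx[:,::-1],2)[:,:2].astype(np.float32);print('mat',cv2.minAreaRect(P))
tr=np.array([[577,185],[753,169],[770,343],[595,360]])/3+[195,165]
q=atz(T,tr,35)[:,:2];print('tray',q,q.mean(0),cv2.minAreaRect(q.astype(np.float32)))
print('vase',atz(T,[[285,257]],60),'cup',atz(T,[[192,261]],80))
E
python3 m1.py
```

```text
blue [ 637.501 -143.695   -0.02   323.953] free z [ 639.397 -141.942   -0.006   -4.672  290.74 ] top only [ 636.655 -141.907    0.001   55.66 ]
A402 [ 633.24  -276.868    0.067  290.936] free z [ 632.801 -277.232    0.059    1.403  288.016] top only [ 632.215 -277.44     0.059   37.47 ]
B290 [635.774 141.187  -0.037 304.707] free z [635.623 141.975  -0.059  -1.305 306.859] top only [636.002 141.235  -0.031  45.096]
C252 [641.18  282.727   0.146 349.204] free z [641.342 283.188   0.146  -1.426 347.15 ] top only [640.993 282.803   0.136  63.674]
box top-view corners@66 [[509.655  32.257]
 [369.275  28.054]
 [371.536 -31.605]
 [511.964 -25.183]] [440.608   0.881  66.   ]
proj side bottom/top [[283.  208.1]
 [232.9 220.2]
 [237.9 236.4]
 [289.6 223.5]
 [281.9 191.5]
 [230.  203.7]
 [235.2 219.9]
 [288.8 206.9]]
4572 [234 181] [281 301]
mat ((401.64776611328125, 330.2709655761719), (159.7223358154297, 449.39306640625), 1.5692017078399658)
tray [[ 504.828 -216.414]
 [ 518.974 -433.376]
 [ 306.71  -446.752]
 [ 292.589 -232.185]] [ 405.775 -332.182] ((405.7188720703125, -331.818603515625), (212.81488037109375, 217.4228515625), 3.730534076690674)
vase [[403.692 156.757  60.   ]] cup [[395.451 490.04   80.   ]]
```

```bash
cat > m2.py <<'E'
from fit import *
T=load('pics/top0.png');S=load('pics/side0.png')
np.set_printoptions(precision=3,suppress=True)
st=np.array([[280.7,192],[232,205],[237,220],[288,205.7]]);sb=np.array([[282.5,204],[234.2,217],[240,235.7],[289.2,222]])
tt=np.array([[319,226.7],[321,266],[337.7,265],[335,225.7]])
def res(q):
    C=corners(q[0],q[1],0,q[2]/100,150,66,q[3]); a=proj(S,C);b=proj(T,C)
    return np.r_[(a-np.r_[sb,st]).ravel(),(b[4:]-tt).ravel()]
r=least_squares(res,[440,0,3,66],loss='soft_l1');print('box',r.x,np.abs(r.fun).mean())
print('box render top',fitbox([T],440,0,.03,0,150,66,66))
print('mat',fitbox([T],401,327,.026,0,160,440,2))
for i in (1,2): print(fitbox([S],401,327,.026,0,160,440,2)) if i==2 else 0
print('tray',fitbox([T],405.7,-332,.06,0,220,220,35),fitbox([S],405.7,-332,.06,0,220,220,35))
E
python3 m2.py
```

```text
box [442.996   4.643   4.181  60.828] 1.0207331745961348
box render top [442.207   3.286   0.038 264.88 ]
mat [401.875 325.839   0.029 200.755]
[400.978 318.896   0.028 213.056]
tray [ 407.087 -334.227    0.063   52.709] [ 406.695 -335.376    0.065  102.704]
```

>>> arm_command --steps '[[1,[0.5,-1,0],[0,0,1]],[1,[0.5,-1,0],[0,0,1]],[1,[0.5,-1,0],[0,0,1]],[1,[0.5,-1,0],[0,0,1]],[1,[0.5,-1,0],[0,0,0]],[1,[0.5,-1,0],[0,0,0]],[1,[0.5,-1,0],[0,0,0]],[1,[0.5,-1,0],[0,0,0]]]' --grip_force 60

```text
clock: 1.1
position: [331.2, 438.5, 193.2]
tool_rot: [-0.005, 3.142, 0.0]
contact_force: [0.7, -0.9, 1.0]
finger_gap: 0.996
gripper_force: 0.0
```

>>> arm_command --steps '[[1,[0.5,-1,0],[0,0,0.4]],[1,[0.5,-1,0],[0,0,0]],[1,[0.5,-1,0],[0,0,0]],[1,[0.5,-1,0],[0,0,0]],[1,[0.5,-1,0],[0,0,0]],[1,[0.5,-1,0],[0,0,0]],[1,[0.5,-1,0],[0,0,0]],[1,[0.5,-1,0],[0,0,0]]]'

```text
clock: 2.1
position: [411.0, 278.4, 193.3]
tool_rot: [-0.068, 3.141, 0.0]
contact_force: [0.2, -0.3, -0.2]
finger_gap: 1.003
gripper_force: 0.0
```

>>> arm_command --steps '[[1,[0.5,-1,0],[0,0,0]],[1,[0.5,-1,0],[0,0,0]],[1,[0.5,-1,0],[0,0,0]],[1,[0,-1,0],[0,0,0]],[1,[0,-1,0],[0,0,0]],[1,[0,-1,0],[0,0,0]],[1,[0,-1,0],[0,0,0]],[1,[0,-1,0],[0,0,0]]]'

```text
clock: 3.1
position: [440.4, 118.4, 193.3]
tool_rot: [-0.068, 3.141, 0.0]
contact_force: [0.2, -0.8, -0.5]
finger_gap: 1.003
gripper_force: 0.0
```

```bash
python3 - <<'E'
from fit import *
T=grab('top','pics/t1.png');S=grab('side','pics/s1.png')
a=cv2.resize(T['image'][200:290,290:390],None,fx=4,fy=4,interpolation=cv2.INTER_CUBIC);b=cv2.resize(S['image'][175:265,205:305],None,fx=4,fy=4,interpolation=cv2.INTER_CUBIC)
for im,f,o in((a,T,(290,200)),(b,S,(205,175))):
  C=corners(442.5,4,0,.039,150,66,66)
  for p in proj(f,C): cv2.circle(im,tuple(((p+.5-o)*4).astype(int)),2,(255,0,255),-1)
cv2.imwrite('pics/box1.png',np.hstack([a,b])[:,:,::-1])
print(ctrl.get_state()['position'],ctrl.get_state()['joints'])
E
```

```text
[440.36875078 117.88371039 193.27187134] [ 1.95277126e-01  2.08404339e-01  2.02262197e+00 -3.25137558e-04
  9.10600576e-01 -1.41753701e+00]
```

View pics/box1.png

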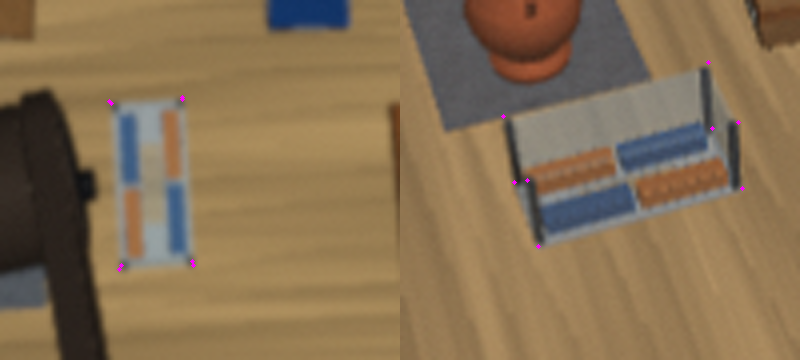

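The purple markers of the fitted pose (442, 4, yaw 0.04) sit on the box's corner posts in both views. The box hasn't moved, and the slot and 4 sticks are visible. Going in to grasp it.

>>> arm_command --steps '[[1,[0,-1,0],[0,0,0]],[1,[0,-1,0],[0,0,0]],[1,[0,-1,0],[0,0,0]],[1,[0,-1,0],[0,0,0]],[1,[0,-1,0],[0,0,0]],[1,[0.1,-0.7,0],[0,0,0]],[1,[0,0,-1],[0,0,0]],[1,[0,0,-1],[0,0,0]]]'

```text
clock: 4.2
position: [443.0, 5.6, 152.9]
tool_rot: [-0.068, 3.14, 0.0]
contact_force: [0.1, -0.3, 0.5]
finger_gap: 0.998
gripper_force: 0.0
```

>>> arm_command --steps '[[1,[0,0,-1],[0,0,0]],[1,[0,0,-1],[0,0,0]],[1,[0,0,-1],[0,0,0]],[1,[0,0,-1],[0,0,0]],[1,[0,0,-1],[0,0,0]],[1,[0,0,-1],[0,0,0]],[1,[0,0,-0.6],[0,0,0]],[1,[0,0,0],[0,0,0]]]'

```text
clock: 5.2
position: [442.2, 5.8, 20.7]
tool_rot: [0.069, -3.14, -0.0]
contact_force: [-0.2, 0.9, -0.5]
finger_gap: 1.0
gripper_force: 0.0
```

>>> arm_command --steps '[[0.6,[0,0,0],[0,0,0]],[0.6,[0,0,0],[0,0,0]],[0.6,[0,0,0],[0,0,0]],[0.5,[0,0,0],[0,0,0]],[0.5,[0,0,0],[0,0,0]],[0.5,[0,0,0],[0,0,0]]]'

```text
clock: 5.95
position: [443.6, 5.6, 24.0]
tool_rot: [-0.073, 3.138, -0.001]
contact_force: [-13.7, 2.7, 71.0]
finger_gap: 0.616
gripper_force: 63.4
```

```bash
python3 - <<'E'
from fit import *
T=grab('top');S=grab('side')
a=cv2.resize(T['image'][200:290,290:390],None,fx=4,fy=4,interpolation=cv2.INTER_CUBIC);b=cv2.resize(S['image'][150:240,205:305],None,fx=4,fy=4,interpolation=cv2.INTER_CUBIC)
cv2.imwrite('pics/box2.png',np.hstack([a,b])[:,:,::-1])
s=ctrl.get_state();print(s['position'],s['contact_force'],s['torque'],s['finger_gap'],s['gripper_force'])
E
```

```text
[443.54033424   5.66026789  23.99790191] [-13.14855532   2.8970023   71.08722847] [-1.95417731  2.21983924  1.13348874] 0.6128207100226933 63.35930740342519
```

View pics/box2.png

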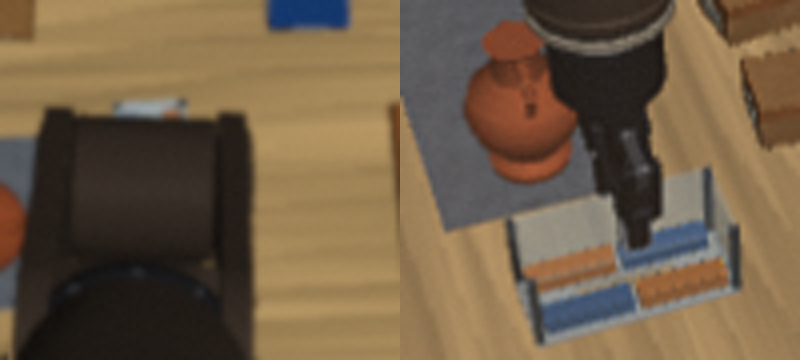

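The fingers are astride the upright box with one pad on each long side. The upward force comes from the pads swinging forward as they close. Lifting gently.

>>> arm_command --steps '[[0.5,[0,0,0.2],[0,0,0]],[0.5,[0,0,0.3],[0,0,0]],[0.5,[0,0,0.5],[0,0,0]],[0.5,[0,0,1],[0,0,0]],[0.5,[0,0,1],[0,0,0]],[0.5,[0,0,1],[0,0,0]],[0.5,[0,0,0],[0,0,0]]]'

```text
clock: 6.92
position: [443.6, 5.6, 102.6]
tool_rot: [-0.069, 3.138, -0.0]
contact_force: [0.5, -0.6, -0.6]
finger_gap: 0.501
gripper_force: 0.0
```

The gap now equals the commanded 0.5 with no force, so the box slipped out. Checking where the box and fingers are.

```bash
python3 - <<'E'
from fit import *
T=grab('top','pics/t3.png');S=grab('side','pics/s3.png')
s=ctrl.get_state();P=s['position'];print(P,s['finger_gap'])
a=cv2.resize(T['image'][200:290,290:390],None,fx=4,fy=4,interpolation=cv2.INTER_CUBIC);b=cv2.resize(S['image'][110:260,205:305],None,fx=4,fy=4,interpolation=cv2.INTER_CUBIC)
for q,c in (([0,0,0],(255,0,255)),([0,25,10],(0,255,0)),([0,-25,10],(255,255,0))):
  p=proj(S,[np.array(P)+q])[0]; cv2.circle(b,tuple(((p+.5-[205,110])*4).astype(int)),3,c,-1)
for p in proj(S,corners(442.5,4,0,.039,150,66,66)): cv2.circle(b,tuple(((p+.5-[205,110])*4).astype(int)),2,(255,0,255),-1)
cv2.imwrite('pics/box3.png',np.hstack([np.pad(a,((0,240),(0,0),(0,0))),b])[:,:,::-1])
E
```

```text
[442.56740913   5.71083467 101.20319606] 0.4990569730307332
```

View pics/box3.png

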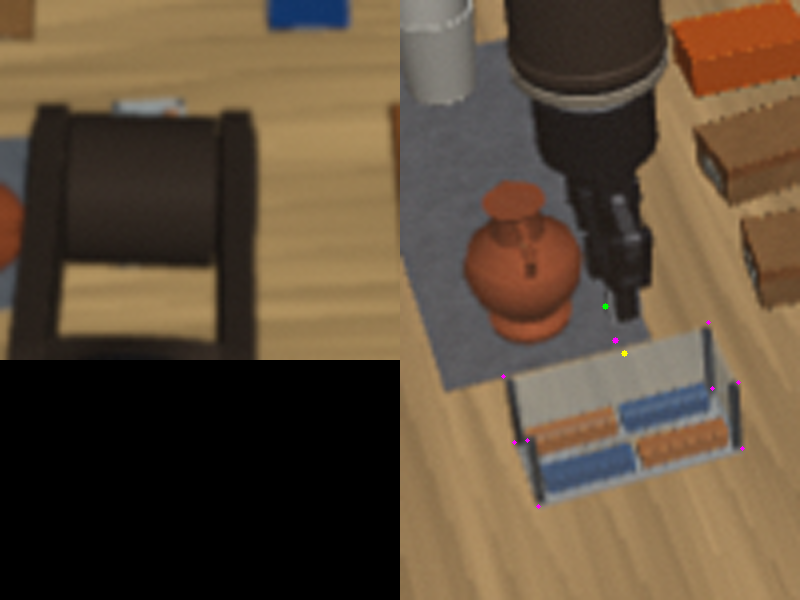

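```bash
python3 - <<'E'
from h import *
S=load('pics/s3.png')
for uv in ([261.7-2.5,189.7],[261.7+2.5,189.5],[261.7,189.5]):
  o,d=ray(S,[uv]); 
  for y in (-35,-20,-15,27): k=(y-o[1])/d[0,1]; print(uv,(o+d[0]*k).round(1))
s=ctrl.get_state();print(s['joints'],s['position'],s['tool_rot'],s['contact_force'],s['gripper_force'])
E
```

```text
[259.2, 189.7] [438.4 -35.  155.5]
[259.2, 189.7] [441.2 -20.  141.8]
[259.2, 189.7] [442.1 -15.  137.2]
[259.2, 189.7] [449.9  27.   98.8]
[264.2, 189.5] [451.5 -35.  152.3]
[264.2, 189.5] [454.5 -20.  138.5]
[264.2, 189.5] [455.5 -15.  133.9]
[264.2, 189.5] [463.9  27.   95.3]
[261.7, 189.5] [445.  -35.  154.2]
[261.7, 189.5] [447.9 -20.  140.5]
[261.7, 189.5] [448.8 -15.  135.9]
[261.7, 189.5] [456.9  27.   97.4]
[-5.56034135e-02  3.31102750e-01  2.14942149e+00 -9.58721156e-06
  6.60705124e-01 -1.67052919e+00] [442.56740913   5.71083467 101.20319606] [-6.93166524e-02  3.14046602e+00 -5.34871658e-05] [0.42733509 0.03989912 0.73587608] 0.0
```

The visible near finger tip lies about 36 mm above the reported TCP. That fits the tips having pressed on the box top instead of gripping its sides. I'll shut the fingers in the air and check the true tip position.

>>> arm_command --steps '[[0,[0,0,1],[0,0,0]],[0,[0,0,1],[0,0,0]],[0,[0,0,0],[0,0,0]],[0,[0,0,0],[0,0,0]],[0,[0,0,0],[0,0,0]],[0,[0,0,0],[0,0,0]]]'

```text
clock: 7.78
position: [442.2, 5.8, 140.6]
tool_rot: [0.069, -3.14, -0.0]
contact_force: [-0.6, 0.8, 0.3]
finger_gap: -0.002
gripper_force: 0.0
```

```bash
python3 - <<'E'
from fit import *
S=grab('side','pics/s4.png')
s=ctrl.get_state();P=np.array(s['position']);print(P,s['finger_gap'])
b=cv2.resize(S['image'][95:220,205:305],None,fx=4,fy=4,interpolation=cv2.INTER_CUBIC)
for k in (0,20,40):
  p=proj(S,[P+[0,0,k]])[0];print(k,p); cv2.circle(b,tuple(((p+.5-[205,95])*4).astype(int)),2,(255,0,255),-1)
cv2.imwrite('pics/box4.png',cv2.convertScaleAbs(b,alpha=1.6)[:,:,::-1])
E
```

```text
[442.32396238   5.75543807 140.75761707] 0.00036611113552220735
0 [257.20582668 183.72743722]
20 [256.58978882 178.02620599]
40 [255.96253928 172.19804191]
```

View pics/box4.png

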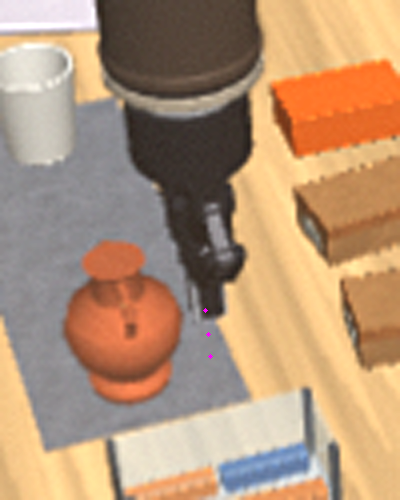

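The shut tips show about 33 mm above the reported TCP: they sit at crop y≈318, between the +20 and +40 marks. So the real tip is about 34 mm higher than reported, which explains the failed grasp. The box hasn't moved. I'll regrasp 36 mm lower.

>>> arm_command --steps '[[1,[0,-0.08,0],[0,0,0]],[1,[0,0,0],[0,0,0]],[1,[0,0,0],[0,0,0]],[1,[0,0,-1],[0,0,0]],[1,[0,0,-1],[0,0,0]],[1,[0,0,-1],[0,0,0]],[1,[0,0,-1],[0,0,0]],[1,[0,0,-1],[0,0,0]]]'

```text
clock: 8.82
position: [442.7, 4.1, 40.6]
tool_rot: [-0.069, 3.141, -0.0]
contact_force: [0.2, 0.1, 0.6]
finger_gap: 1.004
gripper_force: 0.0
```

>>> arm_command --steps '[[1,[0,0,-0.5],[0,0,0]],[1,[0,0,-0.5],[0,0,0]],[1,[0,0,-0.5],[0,0,0]]]'

```text
clock: 9.2
position: [443.0, 4.1, 11.0]
tool_rot: [-0.069, 3.14, -0.0]
contact_force: [0.5, 0.1, 0.1]
finger_gap: 0.996
gripper_force: 0.0
```

>>> arm_command --steps '[[1,[0,0,-0.4],[0,0,0]],[1,[0,0,-0.4],[0,0,0]],[1,[0,0,-0.4],[0,0,0]],[1,[0,0,0],[0,0,0]]]'

```text
clock: 9.7
position: [442.2, 4.2, -13.3]
tool_rot: [0.069, -3.14, -0.0]
contact_force: [0.3, 0.3, 0.3]
finger_gap: 1.0
gripper_force: 0.0
```

>>> arm_command --steps '[[0.7,[0,0,0],[0,0,0]],[0.7,[0,0,0],[0,0,0]],[0.65,[0,0,0],[0,0,0]],[0.65,[0,0,0],[0,0,0]]]' --grip_force 40

```text
clock: 10.2
position: [442.7, 4.1, -12.5]
tool_rot: [-0.069, 3.14, -0.0]
contact_force: [-1.8, 0.1, 6.8]
finger_gap: 0.762
gripper_force: 45.1
```

The gap now reads 0.762, which matches 66 mm, so the grip is proper. Lifting.

>>> arm_command --steps '[[0.6,[0,0,0.3],[0,0,0]],[0.6,[0,0,0.7],[0,0,0]],[0.6,[0,0,1],[0,0,0]],[0.6,[0,0,1],[0,0,0]],[0.6,[0,0,0],[0,0,0]]]' --grip_force 60

```text
clock: 10.82
position: [443.7, 4.1, 48.8]
tool_rot: [-0.069, 3.138, -0.0]
contact_force: [0.7, -1.0, -4.6]
finger_gap: 0.767
gripper_force: 68.0
```

```bash
python3 - <<'E'
from fit import *
S=grab('side','pics/s5.png'); s=ctrl.get_state();print(s['position'],s['finger_gap'],s['gripper_force'],s['contact_force'],s['tool_rot'])
cv2.imwrite('pics/box5.png',cv2.resize(S['image'][120:260,190:330],None,fx=3,fy=3,interpolation=cv2.INTER_CUBIC)[:,:,::-1])
E
```

```text
[443.19926695   4.11418708  47.96854076] 0.76148056982853 68.04502844810486 [ 0.06292551  0.31419358 -4.42873747] [-6.94528305e-02  3.13884394e+00 -2.62411221e-04]
```

View pics/box5.png

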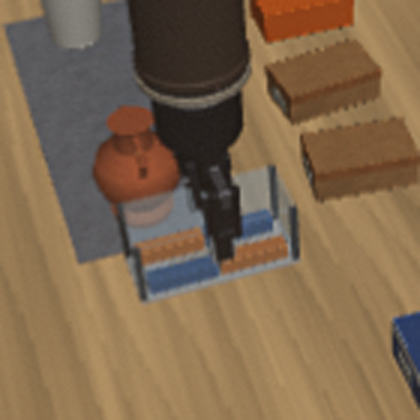

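The box hangs level with all four sticks inside, about 60 mm up. Carrying it over the tray.

>>> arm_command --steps '[[0.6,[-0.1,-0.5,0.5],[0,0,0]],[0.6,[-0.1,-0.8,0],[0,0,0]],[0.6,[-0.1,-0.8,0],[0,0,0]],[0.6,[-0.1,-0.8,0],[0,0,0]],[0.6,[-0.1,-0.8,0],[0,0,0]],[0.6,[-0.1,-0.8,0],[0,0,0]],[0.6,[-0.1,-0.8,0],[0,0,0]],[0.6,[-0.1,-0.8,0],[0,0,0]]]'

```text
clock: 11.88
position: [426.5, -118.9, 57.2]
tool_rot: [-0.069, 3.141, -0.0]
contact_force: [1.0, 0.5, -3.7]
finger_gap: 0.764
gripper_force: 68.5
```

>>> arm_command --steps '[[0.6,[-0.1,-0.8,0],[0,0,0]],[0.6,[-0.1,-0.8,0],[0,0,0]],[0.6,[-0.1,-0.8,0],[0,0,0]],[0.6,[-0.1,-0.8,0],[0,0,0]],[0.6,[-0.1,-0.8,0],[0,0,0]],[0.6,[-0.1,-0.8,0],[0,0,0]],[0.6,[-0.1,-0.8,0],[0,0,0]],[0.6,[-0.1,-0.8,0],[0,0,0]]]'

```text
clock: 12.88
position: [410.4, -246.9, 57.2]
tool_rot: [0.069, -3.141, 0.0]
contact_force: [-0.1, 0.3, -3.9]
finger_gap: 0.765
gripper_force: 68.5
```

>>> arm_command --steps '[[0.6,[-0.1,-0.8,0],[0,0,0]],[0.6,[-0.1,-0.8,0],[0,0,0]],[0.6,[0,-0.8,0],[0,0,0]],[0.6,[0,-0.8,0],[0,0,0]],[0.6,[0,-0.6,0],[0,0,0]],[0.6,[0,-0.4,-0.5],[0,0,0]],[0.6,[0,-0.1,-0.6],[0,0,0]]]'

```text
clock: 13.75
position: [406.6, -332.2, 34.4]
tool_rot: [-0.069, 3.141, -0.0]
contact_force: [0.3, 0.0, -3.4]
finger_gap: 0.762
gripper_force: 68.5
```

>>> arm_command --steps '[[0.6,[0,1,0],[0,0,0]],[0.6,[0,-1,0],[0,0,0]],[0.6,[0,-1,0],[0,0,0]],[0.6,[0,1,0],[0,0,0]],[0.6,[0,1,0],[0,0,0]],[0.6,[0,-1,0],[0,0,0]],[0.6,[0,-1,0],[0,0,0]],[0.6,[0,1,0],[0,0,0]]]'

```text
clock: 14.75
position: [407.7, -335.0, 35.5]
tool_rot: [-0.066, 3.139, -0.004]
contact_force: [-0.5, 0.7, -4.7]
finger_gap: 0.768
gripper_force: 69.1
```

>>> arm_command --steps '[[0.6,[0,1,0],[0,0,0]],[0.6,[0,1,0],[0,0,0]],[0.6,[0,-1,0],[0,0,0]],[0.6,[0,-1,0],[0,0,0]],[0.6,[0,-1,0],[0,0,0]],[0.6,[0,1,0],[0,0,0]],[0.6,[0,1,0],[0,0,0]],[0.6,[0,-1,0],[0,0,0]]]'

```text
clock: 15.75
position: [405.5, -328.7, 34.9]
tool_rot: [0.073, -3.139, -0.004]
contact_force: [1.1, 0.2, -3.4]
finger_gap: 0.76
gripper_force: 69.5
```

```bash
python3 - <<'E'
from fit import *
S=grab('side','pics/s6.png'); s=ctrl.get_state();print(s['position'],s['finger_gap'],s['contact_force'],s['clock'])
cv2.imwrite('pics/box6.png',cv2.resize(S['image'][210:390,200:370],None,fx=3,fy=3,interpolation=cv2.INTER_CUBIC)[:,:,::-1])
E
```

```text
[ 407.13424523 -333.01367956   35.40694459] 0.7636965852130331 [ 1.49065824 -4.23800911 -3.29670246] 15.8
```

View pics/box6.png

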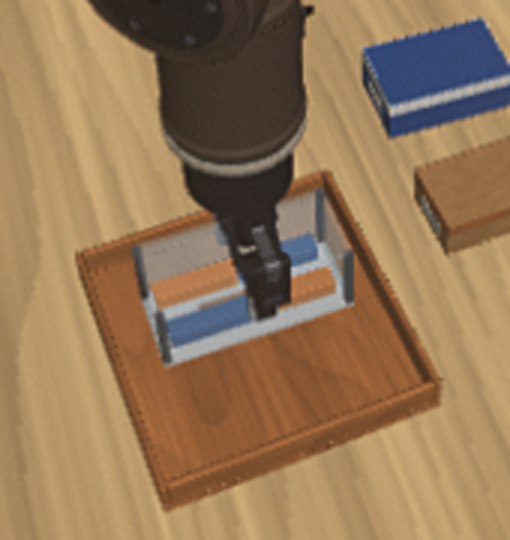

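All four sticks are still inside, though they have started to slide off the walls. I'll shake asymmetrically instead: a gentle run-up, a sharp reversal and a gentle stop, so the sticks ratchet towards the slot one side at a time.

>>> arm_command --steps '[[0.6,[0,-0.25,0],[0,0,0]],[0.6,[0,-0.5,0],[0,0,0]],[0.6,[0,-0.75,0],[0,0,0]],[0.6,[0,-1,0],[0,0,0]],[0.6,[0,1,0],[0,0,0]],[0.6,[0,0.75,0],[0,0,0]],[0.6,[0,0.5,0],[0,0,0]],[0.6,[0,0.25,0],[0,0,0]]]'

```text
clock: 16.8
position: [406.6, -331.0, 35.3]
tool_rot: [0.071, -3.141, -0.0]
contact_force: [-0.0, -0.3, -2.7]
finger_gap: 0.77
gripper_force: 69.4
```

>>> arm_command --steps '[[0.6,[0,-0.25,0],[0,0,0]],[0.6,[0,-0.5,0],[0,0,0]],[0.6,[0,-0.75,0],[0,0,0]],[0.6,[0,-1,0],[0,0,0]],[0.6,[0,1,0],[0,0,0]],[0.6,[0,0.75,0],[0,0,0]],[0.6,[0,0.5,0],[0,0,0]],[0.6,[0,0.25,0],[0,0,0]]]'

```text
clock: 17.8
position: [406.7, -331.0, 35.3]
tool_rot: [0.071, -3.141, -0.0]
contact_force: [0.0, -0.8, -4.5]
finger_gap: 0.761
gripper_force: 69.5
```

>>> arm_command --steps '[[0.6,[0,0.25,0],[0,0,0]],[0.6,[0,0.5,0],[0,0,0]],[0.6,[0,0.75,0],[0,0,0]],[0.6,[0,1,0],[0,0,0]],[0.6,[0,-1,0],[0,0,0]],[0.6,[0,-0.75,0],[0,0,0]],[0.6,[0,-0.5,0],[0,0,0]],[0.6,[0,-0.25,0],[0,0,0]]]'

```text
clock: 18.8
position: [406.5, -332.7, 35.1]
tool_rot: [-0.068, 3.141, -0.0]
contact_force: [0.2, 0.3, -3.5]
finger_gap: 0.764
gripper_force: 69.6
```

>>> arm_command --steps '[[0.6,[0,0.25,0],[0,0,0]],[0.6,[0,0.5,0],[0,0,0]],[0.6,[0,0.75,0],[0,0,0]],[0.6,[0,1,0],[0,0,0]],[0.6,[0,-1,0],[0,0,0]],[0.6,[0,-0.75,0],[0,0,0]],[0.6,[0,-0.5,0],[0,0,0]],[0.6,[0,-0.25,0],[0,0,0]]]'

```text
clock: 19.8
position: [406.5, -332.7, 35.1]
tool_rot: [-0.068, 3.141, -0.0]
contact_force: [0.0, 0.1, -3.2]
finger_gap: 0.764
gripper_force: 69.5
```

```bash
cat > sticks.py <<'E'
from fit import *
import sys
# colour blobs of sticks in side view, with world position on a plane z
def blobs(f,z,roi):
    hsv=cv2.cvtColor(f['image'],cv2.COLOR_RGB2HSV); out=[]
    x0,y0,x1,y1=roi
    for n,lo,hi in (('blue',(100,70,60),(120,255,255)),('orange',(8,150,170),(16,255,255))):
        m=cv2.inRange(hsv,lo,hi); k=np.zeros_like(m);k[y0:y1,x0:x1]=m[y0:y1,x0:x1]
        _,_,st,c=cv2.connectedComponentsWithStats(k)
        for s,p in zip(st[1:],c[1:]):
            if s[4]>8: out.append((n,s.tolist(),p.round(1).tolist(),atz(f,[p],z)[0].round(0)[:2].tolist()))
    return out
if __name__=='__main__':
    S=grab('side','pics/'+sys.argv[1]+'.png'); s=ctrl.get_state(); print(s['position'],s['finger_gap'],s['contact_force'],s['clock'])
    P=np.array(s['position']); print('box floor corners px',proj(S,corners(P[0],P[1],P[2]+12,.043,150,66,66))[:4].round(0).tolist())
    for b in blobs(S,14,(215,210,360,385)): print(b)
E
python3 sticks.py s7
```

```text
[ 406.5374398  -332.91390937   35.12979486] 0.7603911035942602 [ 0.43624468 -1.18111934 -3.36074331] 19.85
box floor corners px [[308.0, 290.0], [247.0, 310.0], [255.0, 333.0], [319.0, 312.0]]
('blue', [321, 217, 39, 28, 714], [342.2, 230.5], [641.0, -119.0])
('blue', [330, 241, 30, 14, 189], [344.5, 247.8], [623.0, -179.0])
('blue', [294, 289, 13, 11, 92], [300.6, 293.8], [467.0, -280.0])
('blue', [256, 308, 27, 16, 235], [269.3, 315.5], [378.0, -314.0])
('orange', [298, 300, 13, 8, 32], [304.2, 302.6], [467.0, -307.0])
```

The blue sticks are still at the walls, so friction held at that acceleration. I'll add a slight tilt (0.15 rad) and drop the box at the moment of reversal.

>>> arm_command --steps '[[0.6,[0,-0.25,0],[1,0,0]],[0.6,[0,-0.5,0],[0.5,0,0]],[0.6,[0,-0.75,0.5],[0,0,0]],[0.6,[0,-1,1],[0,0,0]],[0.6,[0,1,-1],[0,0,0]],[0.6,[0,0.75,-0.5],[0,0,0]],[0.6,[0,0.5,0],[0,0,0]],[0.6,[0,0.25,0],[0,0,0]]]'

```text
clock: 20.85
position: [406.7, -331.2, 35.6]
tool_rot: [-0.07, 3.129, 0.235]
contact_force: [-0.3, -0.1, -3.0]
finger_gap: 0.763
gripper_force: 69.5
```

>>> arm_command --steps '[[0.6,[0,-0.25,0],[0,0,0]],[0.6,[0,-0.5,0],[0,0,0]],[0.6,[0,-0.75,0.5],[0,0,0]],[0.6,[0,-1,1],[0,0,0]],[0.6,[0,1,-1],[0,0,0]],[0.6,[0,0.75,-0.5],[0,0,0]],[0.6,[0,0.5,0],[0,0,0]],[0.6,[0,0.25,0],[0,0,0]]]'

```text
clock: 21.85
position: [406.8, -331.5, 35.5]
tool_rot: [-0.07, 3.129, 0.235]
contact_force: [-0.3, 0.3, -2.5]
finger_gap: 0.765
gripper_force: 69.5
```

```bash
python3 sticks.py s8; python3 - <<'E'
from h import *
a=load('pics/s7.png')['image'];b=load('pics/s8.png')['image']
c=lambda i:cv2.resize(i[270:385,215:355],None,fx=3,fy=3,interpolation=cv2.INTER_CUBIC)
cv2.imwrite('pics/sh.png',cv2.resize(np.hstack([c(load('pics/s6.png')['image']),c(b)]),(800,328))[:,:,::-1])
E
```

```text
[ 406.76209293 -331.18367024   35.60055768] 0.7621251958745011 [-0.14567838  0.95788352 -2.9589246 ] 21.9
box floor corners px [[308.0, 289.0], [247.0, 309.0], [255.0, 332.0], [318.0, 311.0]]
('blue', [321, 217, 39, 28, 716], [342.1, 230.5], [641.0, -119.0])
('blue', [330, 241, 30, 14, 190], [344.4, 247.8], [623.0, -179.0])
('blue', [257, 315, 28, 16, 220], [270.6, 322.2], [376.0, -332.0])
('blue', [292, 321, 6, 4, 12], [294.3, 322.8], [427.0, -352.0])
('orange', [301, 306, 11, 9, 60], [306.0, 309.6], [464.0, -327.0])
```

View pics/sh.png

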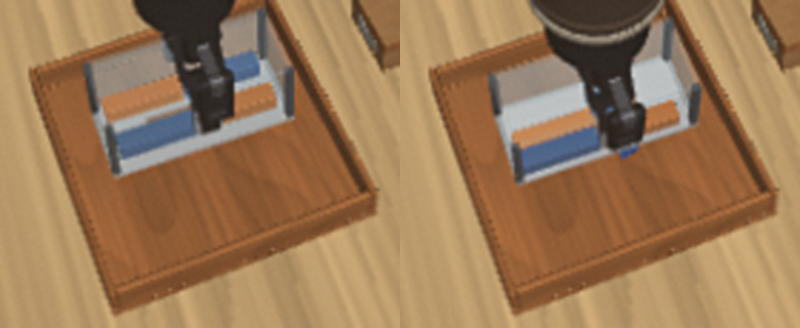

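One blue stick has dropped into the tray (blue corner visible under the box), and an orange one is at the slot's edge. Now mirroring the shake the other way.

>>> arm_command --steps '[[0.6,[0,0.25,0],[-1,0,0]],[0.6,[0,0.5,0],[-1,0,0]],[0.6,[0,0.75,0.5],[-1,0,0]],[0.6,[0,1,1],[0,0,0]],[0.6,[0,-1,-1],[0,0,0]],[0.6,[0,-0.75,-0.5],[0,0,0]],[0.6,[0,-0.5,0],[0,0,0]],[0.6,[0,-0.25,0],[0,0,0]]]'

```text
clock: 22.9
position: [406.3, -333.2, 35.0]
tool_rot: [0.067, -3.128, 0.231]
contact_force: [0.3, -0.7, -2.8]
finger_gap: 0.764
gripper_force: 69.5
```

>>> arm_command --steps '[[0.6,[0,0.25,0],[0,0,0]],[0.6,[0,0.5,0],[0,0,0]],[0.6,[0,0.75,0.5],[0,0,0]],[0.6,[0,1,1],[0,0,0]],[0.6,[0,-1,-1],[0,0,0]],[0.6,[0,-0.75,-0.5],[0,0,0]],[0.6,[0,-0.5,0],[0,0,0]],[0.6,[0,-0.25,0],[0,0,0]]]'

```text
clock: 23.9
position: [406.3, -332.8, 35.1]
tool_rot: [0.068, -3.128, 0.231]
contact_force: [0.5, -0.0, -3.5]
finger_gap: 0.763
gripper_force: 69.6
```

>>> arm_command --steps '[[0.6,[0,0.25,0],[0,0,0]],[0.6,[0,0.5,0],[0,0,0]],[0.6,[0,0.75,0.5],[0,0,0]],[0.6,[0,1,1],[0,0,0]],[0.6,[0,-1,-1],[0,0,0]],[0.6,[0,-0.75,-0.5],[0,0,0]],[0.6,[0,-0.5,0],[0,0,0]],[0.6,[0,-0.25,0],[0,0,0]]]'

```text
clock: 24.9
position: [406.4, -332.7, 35.1]
tool_rot: [0.068, -3.128, 0.231]
contact_force: [0.5, -0.2, -3.9]
finger_gap: 0.759
gripper_force: 69.6
```

```bash
python3 sticks.py s9; python3 - <<'E'
from h import *
# orange sticks are brighter: print R-channel-based mask inside ROI
S=load('pics/s9.png');h=cv2.cvtColor(S['image'],cv2.COLOR_RGB2HSV)
for i,f in enumerate(('s6','s8','s9')):
    im=load(f'pics/{f}.png')['image'];m=((im[...,0]>165)&(im[...,2]<110)).astype(np.uint8);m[:270]=0;m[:,:225]=0;m[:,345:]=0;m[385:]=0
    _,_,st,c=cv2.connectedComponentsWithStats(m);print(f,[(s.tolist(),p.round(0).tolist()) for s,p in zip(st[1:],c[1:]) if s[4]>8])
print(load('pics/s6.png')['image'][306,262],load('pics/s6.png')['image'][360,270])
E
```

```text
[ 406.565461   -333.19552135   35.22217819] 0.7662805314921779 [ 0.67343323 -0.06168666 -2.82391836] 24.95
box floor corners px [[308.0, 290.0], [247.0, 310.0], [256.0, 333.0], [319.0, 312.0]]
('blue', [321, 217, 39, 28, 714], [342.2, 230.5], [641.0, -119.0])
('blue', [330, 241, 30, 14, 188], [344.5, 247.9], [623.0, -179.0])
('blue', [275, 293, 5, 6, 15], [277.0, 295.5], [411.0, -266.0])
('blue', [263, 295, 6, 5, 21], [265.4, 297.4], [383.0, -262.0])
('blue', [268, 311, 7, 6, 30], [271.3, 313.4], [384.0, -310.0])
s6 [([225, 270, 21, 24, 284], [233.0, 281.0]), ([248, 270, 19, 15, 173], [256.0, 276.0]), ([317, 270, 28, 62, 695], [335.0, 293.0]), ([251, 296, 28, 17, 236], [264.0, 304.0]), ([297, 299, 14, 10, 85], [303.0, 303.0]), ([225, 305, 28, 80, 548], [238.0, 355.0]), ([225, 339, 14, 46, 339], [229.0, 368.0]), ([333, 346, 12, 26, 96], [341.0, 356.0]), ([321, 353, 18, 32, 84], [331.0, 369.0]), ([280, 356, 52, 29, 905], [306.0, 374.0]), ([336, 368, 8, 17, 29], [340.0, 377.0]), ([253, 372, 28, 13, 171], [269.0, 380.0])]
s8 [([225, 270, 10, 24, 147], [228.0, 283.0]), ([234, 270, 12, 20,
[... 488 characters left out ...]
4, 354, 9, 4, 9], [298.0, 356.0]), ([303, 356, 26, 29, 441], [316.0, 372.0]), ([327, 361, 12, 24, 39], [332.0, 373.0]), ([279, 363, 30, 22, 347], [294.0, 375.0]), ([257, 367, 13, 5, 14], [263.0, 369.0]), ([269, 372, 11, 13, 82], [275.0, 379.0]), ([253, 376, 17, 9, 59], [263.0, 381.0])]
s9 [([225, 270, 44, 24, 600], [244.0, 279.0]), ([312, 270, 33, 61, 808], [333.0, 293.0]), ([334, 270, 4, 7, 17], [336.0, 272.0]), ([225, 299, 57, 86, 1473], [239.0, 359.0]), ([254, 301, 24, 12, 105], [265.0, 307.0]), ([292, 304, 6, 5, 14], [295.0, 306.0]), ([316, 346, 29, 39, 698], [332.0, 367.0]), ([294, 359, 26, 26, 447], [305.0, 374.0]), ([280, 369, 13, 16, 132], [286.0, 377.0])]
[181 124  81] [145  92  51]
```

>>> arm_command --steps '[[0.6,[0,-0.25,0.5],[1,0,0]],[0.6,[0,-0.5,0],[1,0,0]],[0.6,[0,-0.75,0.5],[1,0,0]],[0.6,[0,-1,1],[0.5,0,0]],[0.6,[0,1,-1],[0,0,0]],[0.6,[0,0.75,-0.5],[0,0,0]],[0.6,[0,0.5,0],[0,0,0]],[0.6,[0,0.25,0],[0,0,0]]]'

```text
clock: 25.95
position: [406.7, -331.4, 45.3]
tool_rot: [-0.071, 3.121, 0.317]
contact_force: [0.1, -0.8, -3.4]
finger_gap: 0.768
gripper_force: 69.6
```

>>> arm_command --steps '[[0.6,[0,-0.25,0],[0,0,0]],[0.6,[0,-0.5,0],[0,0,0]],[0.6,[0,-0.75,0.5],[0,0,0]],[0.6,[0,-1,1],[0,0,0]],[0.6,[0,1,-1],[0,0,0]],[0.6,[0,0.75,-0.5],[0,0,0]],[0.6,[0,0.5,0],[0,0,0]],[0.6,[0,0.25,0],[0,0,0]]]'

```text
clock: 26.95
position: [406.6, -331.9, 45.3]
tool_rot: [-0.07, 3.121, 0.317]
contact_force: [0.4, -0.8, -3.1]
finger_gap: 0.766
gripper_force: 69.6
```

>>> arm_command --steps '[[0.6,[0,0.25,0],[-1,0,0]],[0.6,[0,0.5,0],[-1,0,0]],[0.6,[0,0.75,0.5],[-1,0,0]],[0.6,[0,1,1],[-1,0,0]],[0.6,[0,-1,-1],[0,0,0]],[0.6,[0,-0.75,-0.5],[0,0,0]],[0.6,[0,-0.5,0],[0,0,0]],[0.6,[0,-0.25,0],[0,0,0]]]'

```text
clock: 27.95
position: [406.0, -334.8, 43.8]
tool_rot: [0.065, -3.121, 0.3]
contact_force: [0.6, 1.1, -4.6]
finger_gap: 0.762
gripper_force: 69.6
```

>>> arm_command --steps '[[0.6,[0,0.25,0],[0,0,0]],[0.6,[0,0.5,0],[0,0,0]],[0.6,[0,0.75,0.5],[0,0,0]],[0.6,[0,1,1],[0,0,0]],[0.6,[0,-1,-1],[0,0,0]],[0.6,[0,-0.75,-0.5],[1,0,0]],[0.6,[0,-0.5,1],[1,0,0]],[0.6,[0,-0.25,1],[0,0,0]]]'

```text
clock: 28.95
position: [406.5, -332.7, 85.6]
tool_rot: [0.067, -3.139, -0.001]
contact_force: [0.1, -0.3, -3.2]
finger_gap: 0.764
gripper_force: 69.6
```

>>> arm_command --steps '[[0.6,[0,1,1],[0,0,0]],[0.6,[0,1,1],[0,0,0]],[0.6,[0,1,1],[0,0,0]],[0.6,[0,1,1],[0,0,0]],[0.6,[0,0,0],[0,0,0]]]'

```text
clock: 29.58
position: [406.4, -250.3, 166.2]
tool_rot: [0.073, -3.139, 0.003]
contact_force: [-0.5, -0.6, -4.1]
finger_gap: 0.766
gripper_force: 69.9
```

```bash
python3 - <<'E'
from fit import *
S=grab('side','pics/s10.png'); s=ctrl.get_state();print(s['position'],s['finger_gap'],s['tool_rot'],s['clock'])
cv2.imwrite('pics/sh2.png',cv2.resize(S['image'][190:390,190:370],None,fx=3,fy=3,interpolation=cv2.INTER_CUBIC)[:,:,::-1])
E
```

```text
[ 406.2252418  -251.00002291  165.40793532] 0.76881511905511 [ 7.20681820e-02 -3.13859595e+00  3.01212082e-03] 29.625
```

View pics/sh2.png

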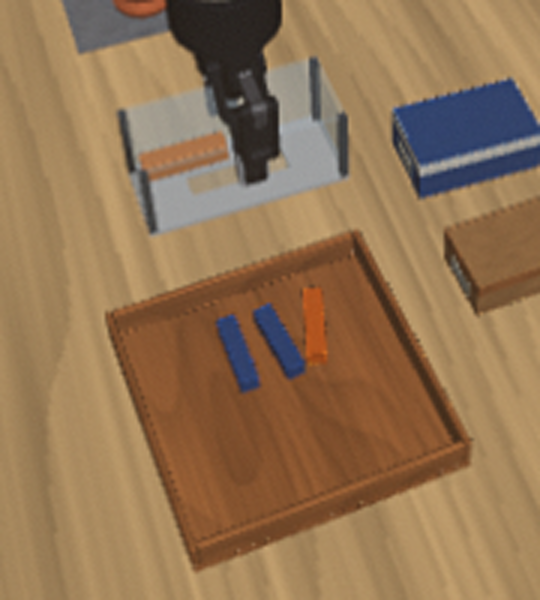

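Three sticks (blue, blue, orange) lie in the tray, and one orange stick remains in the box at its far wall. Going back for that one.

>>> arm_command --steps '[[0.6,[0,-0.5,-0.5],[0,0,0]],[0.6,[0,-0.8,-1],[0,0,0]],[0.6,[0,-0.8,-1],[0,0,0]],[0.6,[0,-0.8,-1],[0,0,0]],[0.6,[0,-0.8,-1],[0,0,0]],[0.6,[0,-0.6,-1],[1,0,0]],[0.6,[0,-0.3,-0.3],[1,0,0]],[0.6,[0,0,0],[0.3,0,0]]]'

```text
clock: 30.62
position: [404.7, -345.8, 46.2]
tool_rot: [-0.064, 3.119, 0.363]
contact_force: [-0.1, 0.2, -2.6]
finger_gap: 0.766
gripper_force: 69.6
```

>>> arm_command --steps '[[0.6,[0,-0.25,0],[0,0,0]],[0.6,[0,-0.5,0],[0,0,0]],[0.6,[0,-0.75,0.5],[0,0,0]],[0.6,[0,-1,1],[0,0,0]],[0.6,[0,1,-1],[0,0,0]],[0.6,[0,0.75,-0.5],[0,0,0]],[0.6,[0,0.5,0],[0,0,0]],[0.6,[0,0.25,0],[0,0,0]]]'

```text
clock: 31.62
position: [406.0, -343.6, 48.9]
tool_rot: [-0.07, 3.119, 0.358]
contact_force: [-0.7, 0.1, -3.0]
finger_gap: 0.767
gripper_force: 69.7
```

```bash
python3 - <<'E'
from fit import *
S=grab('side','pics/s11.png'); s=ctrl.get_state();P=np.array(s['position']);print(P,s['finger_gap'],s['tool_rot'],s['clock'])
# orange along box floor: scan lines across box y at left-half x offsets, at tilt
R=cv2.Rodrigues(np.array([s['tool_rot']]).ravel())[0]
bx=-R[:,0]; by=R[:,1]; bz=-R[:,2]
for xo in (-45,-35,-25,35,45):
  row=[]
  for yo in range(-32,33,4):
    u,v=proj(S,[P+bx*xo+by*yo+bz*(12+4+16)])[0].round().astype(int); c=S['image'][v,u].astype(int); row.append('O' if c[0]-c[2]>85 else 'b' if c[2]-c[0]>40 else '.')
  print(xo,''.join(row))
E
```

```text
[ 406.01290178 -343.37522962   48.94257319] 0.7626264025276848 [-0.07019345  3.11873182  0.3582751 ] 31.675
-45 .....OOOO........
-35 .....OOOO......bb
-25 .....OOOO......bb
35 .................
45 .................
```

The orange stick now lies almost over the slot. Levelling with short jitters to drop it in.

>>> arm_command --steps '[[0.6,[0,0.5,0],[-0.8,0,0]],[0.6,[0,-0.5,0],[-0.8,0,0]],[0.6,[0,0.7,0],[-0.7,0,0]],[0.6,[0,-0.7,0],[0,0,0]],[0.6,[0,1,0.5],[0,0,0]],[0.6,[0,-1,-0.5],[0,0,0]],[0.6,[0,1,0.7],[0,0,0]],[0.6,[0,-1,-0.7],[0,0,0]]]'

```text
clock: 32.67
position: [406.2, -343.5, 49.8]
tool_rot: [0.07, -3.138, 0.002]
contact_force: [0.8, -1.2, -3.0]
finger_gap: 0.764
gripper_force: 70.0
```

```bash
cat > scan.py <<'E'
from fit import *
S=grab('side','pics/s12.png'); s=ctrl.get_state();P=np.array(s['position']);print(P,s['finger_gap'],s['tool_rot'],s['clock'])
R=cv2.Rodrigues(np.array([s['tool_rot']]).ravel())[0]
bx=-R[:,0]; by=R[:,1]; bz=-R[:,2]
for xo in (-45,-35,-25,35,45):
  row=[]
  for yo in range(-32,33,4):
    u,v=proj(S,[P+bx*xo+by*yo+bz*(12+4+16)])[0].round().astype(int); c=S['image'][v,u].astype(int); row.append('O' if c[0]-c[2]>85 else 'b' if c[2]-c[0]>40 else '.')
  print(xo,''.join(row))
E
python3 scan.py
```

```text
[ 406.34974324 -346.45158213   47.77217834] 0.7678082699100816 [ 0.06970146 -3.13831069  0.00365099] 32.725
-45 ...........OOOOOO
-35 .....bbbb..OOOOO.
-25 .....bbb...OOOOO.
35 .................
45 .................
```

It skipped back over to the +y wall. Repeating with a smaller tilt.

>>> arm_command --steps '[[0.6,[0,-0.25,0],[0.8,0,0]],[0.6,[0,-0.5,0],[0.7,0,0]],[0.6,[0,-0.75,0.5],[0,0,0]],[0.6,[0,-1,1],[0,0,0]],[0.6,[0,1,-1],[0,0,0]],[0.6,[0,0.75,-0.5],[0,0,0]],[0.6,[0,0.5,0],[0,0,0]],[0.6,[0,0.25,0],[0,0,0]]]'

```text
clock: 33.72
position: [405.9, -343.6, 48.8]
tool_rot: [0.07, -3.132, -0.233]
contact_force: [-0.0, 0.3, -3.6]
finger_gap: 0.762
gripper_force: 69.9
```

```bash
python3 scan.py
```

```text
[ 405.95679286 -343.33056773   48.85751526] 0.7672243583489189 [ 0.07017956 -3.13185164 -0.23324416] 33.775
-45 ..OOOOO..........
-35 ..OOOO.b.......bb
-25 ..OOOO.bb......bb
35 .................
45 .................
```

The stick passes the slot because it lies too far towards one end (x ≈ -38, while the slot only reaches ±37). Shifting it along x towards the middle first.

>>> arm_command --steps '[[0.6,[0.25,0,0],[-0.7,1,0]],[0.6,[0.5,0,0],[-0.8,0.6,0]],[0.6,[0.75,0,0.5],[0,0,0]],[0.6,[1,0,1],[0,0,0]],[0.6,[-1,0,-1],[0,0,0]],[0.6,[-0.75,0,-0.5],[0,0,0]],[0.6,[-0.5,0,0],[0,0,0]],[0.6,[-0.25,0,0],[0,0,0]]]'

```text
clock: 34.78
position: [405.2, -344.5, 48.8]
tool_rot: [0.043, -2.979, -0.004]
contact_force: [0.0, -0.1, -2.7]
finger_gap: 0.765
gripper_force: 69.9
```

```bash
cat > scan2.py <<'E'
from fit import *
S=grab('side','pics/s13.png'); s=ctrl.get_state();P=np.array(s['position']);print(P.round(1),s['tool_rot'],s['clock'])
R=cv2.Rodrigues(np.array([s['tool_rot']]).ravel())[0]
bx=-R[:,0]; by=R[:,1]; bz=-R[:,2]
for yo in range(28,-33,-4):
  row=''
  for xo in range(-72,73,4):
    u,v=proj(S,[P+bx*xo+by*yo+bz*(12+4+16)])[0].round().astype(int); c=S['image'][v,u].astype(int); row+=('O' if c[0]-c[2]>85 else 'b' if c[2]-c[0]>40 else '#' if c.sum()<200 else '.')
  print('%4d'%yo,row)
E
python3 scan2.py
```

```text
[ 405.  -344.4   48.9] [ 0.0436691  -2.97867003 -0.0034356 ] 34.825
  28 #.......bbb....bbbb...#####.##.......
  24 #.......bb......bbb..########........
  20 ......................#########..#...
  16 ......................#######...###..
  12 ......................##.####...##...
   8 ......................##.####...#....
   4 .....................##.#########....
   0 .....................############....
  -4 ..#...............b.############.....
  -8 ..#.....OOOOOOO.....###########......
 -12 ........OOOOOOOOOOO..#########.......
 -16 .#......OOOOOOOOOOO..########........
 -20 .#.....OOOOOOOOOOO..#########........
 -24 #......OOOOOOOOOO...####.###.........
 -28 #.......OOOOOOOOOO.####.............#
 -32 ...................##................
```

>>> arm_command --steps '[[0.6,[0.25,0,0],[0,0,0]],[0.6,[0.5,0,0],[0,0,0]],[0.6,[0.8,0,0.5],[0,0,0]],[0.6,[-0.8,0,-0.5],[0,0,0]],[0.6,[-0.5,0,0],[0,-0.6,0]],[0.6,[-0.25,0,0],[0,-1,0]]]'

```text
clock: 35.58
position: [407.3, -344.2, 48.3]
tool_rot: [0.05, -3.141, 0.002]
contact_force: [0.6, 0.2, -3.1]
finger_gap: 0.764
gripper_force: 69.9
```

>>> arm_command --steps '[[0.6,[0,0.25,0],[-0.8,0,0]],[0.6,[0,0.5,0],[-0.7,0,0]],[0.6,[0,0.75,0.5],[0,0,0]],[0.6,[0,1,1],[0,0,0]],[0.6,[0,-1,-1],[0,0,0]],[0.6,[0,-0.75,-0.5],[0,0,0]],[0.6,[0,-0.5,0],[0,0,0]],[0.6,[0,-0.25,0],[0,0,0]]]'

```text
clock: 36.58
position: [405.8, -344.9, 48.5]
tool_rot: [0.045, -3.127, 0.235]
contact_force: [-0.1, -0.7, -3.2]
finger_gap: 0.764
gripper_force: 69.8
```

```bash
python3 scan2.py
```

```text
[ 405.9 -345.2   48.7] [ 0.04517723 -3.12756201  0.2354316 ] 36.625
  28 #........bbbb....bb#####.###.........
  24 .................bb#########.........
  20 #..........OOO.O...#########.........
  16 ...........OOOOOOOO########..........
  12 ...................########..........
   8 ...........O......#########..........
   4 ...........OOOOOOO.#######...........
   0 ..........OOOOOOOO########...........
  -4 ...........O.OOOO..#######...........
  -8 ...........b....O..######............
 -12 .........bbbb......#####.............
 -16 .........bbb.......###..OO...........
 -20 .........bbbb......###...O...........
 -24 ..................####...............
 -28 ..................#.#................
 -32 .....................................
```

>>> arm_command --steps '[[0.6,[0,0.3,1],[0.8,0,0]],[0.6,[0,0.6,1],[0.7,0,0]],[0.6,[0,1,1],[0,0,0]],[0.6,[0,1,1],[0,0,0]],[0.6,[0,1,1],[0,0,0]],[0.6,[0,1,0.8],[0,0,0]],[0.6,[0,0.5,0],[0,0,0]],[0.6,[0,0,0],[0,0,0]]]'

```text
clock: 37.62
position: [405.6, -235.4, 164.1]
tool_rot: [0.049, -3.138, 0.0]
contact_force: [0.6, -0.1, -3.6]
finger_gap: 0.768
gripper_force: 70.2
```

```bash
cat > cnt.py <<'E'
from fit import *
S=grab('side','pics/s14.png'); im=S['image'].astype(int)
ref=load('pics/s10.png')['image'].astype(int)
print('stick px in s10: box orange',ref[190+155//3,190+180//3],'tray orange',ref[190+325//3,190+314//3])
o=((im[...,0]-im[...,2]>85)&(im[...,0]-im[...,1]>60)&(im[...,0]>150)); b=((im[...,2]-im[...,0]>50))
for n,m in(('O',o),('B',b)):
    m=m.astype(np.uint8);m[:150]=0;m[:,:190]=0;m[:,372:]=0
    _,_,st,c=cv2.connectedComponentsWithStats(m)
    for s,p in zip(st[1:],c[1:]):
        if s[4]>12: print(n,s.tolist(),'w@z22',atz(S,[p],22)[0][:2].round(0))
E
python3 cnt.py; python3 scan2.py
```

```text
stick px in s10: box orange [173 117  75] tray orange [177  84  31]
O [228, 172, 12, 11, 74] w@z22 [403. 193.]
O [232, 190, 11, 5, 34] w@z22 [401. 123.]
O [291, 286, 8, 26, 156] w@z22 [ 447. -291.]
B [322, 217, 48, 28, 798] w@z22 [ 646. -127.]
B [275, 292, 16, 22, 130] w@z22 [ 417. -294.]
B [263, 295, 13, 23, 123] w@z22 [ 383. -294.]
[ 405.6 -236.2  163.8] [ 4.75319585e-02 -3.13771619e+00 -1.65771829e-04] 37.725
  28 #..................#########.........
  24 #..................#########.........
  20 #..........OOOOO.O.#########.........
  16 ...........OOOOOOOO########..........
  12 .................O#########..........
   8 ...................########..........
   4 .#........O.....O.########...........
   0 .#.................#######...........
  -4 ...................#######...........
  -8 ...................#######...........
 -12 #..................####..............
 -16 ..................####...............
 -20 #.................####...............
 -24 #.................####..............#
 -28 #..................#................#
 -32 #..................................##
```

The last stick is still inside at the +y wall, but now roughly centred along x (-28 to +36). I'll use gentler, level shakes with z-drop so it creeps onto the slot.

>>> arm_command --steps '[[0.6,[0,-0.5,-0.5],[0,0,0]],[0.6,[0,-0.8,-1],[0,0,0]],[0.6,[0,-0.8,-1],[0,0,0]],[0.6,[0,-0.8,-1],[0,0,0]],[0.6,[0,-0.8,-1],[0,0,0]],[0.6,[0,-0.7,-0.8],[0,0,0]],[0.6,[0,-0.5,-0.5],[0,0,0]],[0.6,[0,-0.25,0],[0,0,0]]]'

```text
clock: 38.72
position: [405.4, -339.5, 47.7]
tool_rot: [0.046, -3.138, -0.001]
contact_force: [0.4, -0.6, -3.5]
finger_gap: 0.764
gripper_force: 70.0
```

>>> arm_command --steps '[[0.6,[0,-0.25,0],[0,0,0]],[0.6,[0,-0.5,0],[0,0,0]],[0.6,[0,-0.75,0.5],[0,0,0]],[0.6,[0,-1,1],[0,0,0]],[0.6,[0,1,-1],[0,0,0]],[0.6,[0,0.75,-0.5],[0,0,0]],[0.6,[0,0.5,0],[0,0,0]],[0.6,[0,0.25,0],[0,0,0]]]'

```text
clock: 39.72
position: [406.0, -338.7, 48.8]
tool_rot: [0.048, -3.139, 0.001]
contact_force: [0.7, 0.1, -3.6]
finger_gap: 0.766
gripper_force: 69.9
```

```bash
python3 scan2.py
```

```text
[ 406.  -338.4   48.9] [ 4.81382092e-02 -3.13856808e+00  5.90492502e-04] 39.775
  28 #........bbbb.....###.....#..........
  24 #........bbb....bb######..#..........
  20 ..................#####...#..........
  16 ...................#####.###.........
  12 ...................####...##.........
   8 ...................####...##.........
   4 ...................####..###.........
   0 ...................########..........
  -4 ..................#########..........
  -8 .........bbbb.....#########..........
 -12 .........bbb.......#######...........
 -16 .........bbbb......#######O..........
 -20 ..........bb.......#######...........
 -24 ..................#######............
 -28 #.................#####..............
 -32 #.................##.#...............
```

No orange shows inside the box now. Lifting clear to verify the tray count.

>>> arm_command --steps '[[0.6,[0,0.3,1],[0,0,0]],[0.6,[0,0.6,1],[0,0,0]],[0.6,[0,1,1],[0,0,0]],[0.6,[0,1,1],[0,0,0]],[0.6,[0,1,1],[0,0,0]],[0.6,[0,1,0.8],[0,0,0]],[0.6,[0,1,0],[0,0,0]],[0.6,[0,0.5,0],[0,0,0]]]'

```text
clock: 40.78
position: [405.5, -209.8, 164.1]
tool_rot: [0.048, -3.138, -0.0]
contact_force: [0.4, -0.1, -3.3]
finger_gap: 0.762
gripper_force: 70.1
```

```bash
python3 cnt.py; python3 scan2.py | head -18; python3 - <<'E'
from fit import *
T=grab('top','pics/t14.png');hs=T['image'].astype(int)
b=(hs[...,2]-hs[...,0]>40).astype(np.uint8);b[:210]=0
_,_,st,c=cv2.connectedComponentsWithStats(b);print([(s.tolist(),atz(T,[p],22)[0][:2].round(0)) for s,p in zip(st[1:],c[1:]) if s[4]>5])
# mat midline: cup and vase re-measure: mat side/front + vase foot in side image
S=load('pics/side0.png')
print('expected mat mid px',proj(T,[[401.5,323,2]]))
E
```

```text
stick px in s10: box orange [173 117  75] tray orange [177  84  31]
O [229, 172, 11, 11, 65] w@z22 [404. 193.]
O [232, 190, 12, 4, 31] w@z22 [402. 123.]
O [291, 286, 8, 26, 153] w@z22 [ 448. -290.]
O [271, 319, 28, 15, 223] w@z22 [ 402. -356.]
B [322, 217, 48, 27, 793] w@z22 [ 646. -126.]
B [275, 292, 16, 21, 125] w@z22 [ 417. -293.]
B [263, 295, 13, 23, 121] w@z22 [ 383. -294.]
[ 405.4 -210.   163.8] [ 4.88591098e-02 -3.13735974e+00 -6.42313218e-04] 40.875
  28 #..................#########.........
  24 #..................#########.........
  20 ...................########........#.
  16 #..................########..........
  12 ..................#########..........
   8 ...................#######...........
   4 .#................########...........
   0 ...................#######...........
  -4 ...................#######...........
  -8 ##.................####..............
 -12 ...................###...............
 -16 #..................###...............
 -20 #.................####..............#
 -24 #.................####..............#
 -28 #...................................#
 -32 #..................................##
[]
expected mat mid px [[241.99019259 257.81487151]]
```

All 4 sticks are in the tray and the box is empty. Next I'll refine the mat centre by edge transitions along its axes in both views, and carry the box towards it.

```bash
python3 - <<'E'
from fit import *
yaw=.028;c0=np.array([401.5,323.]);ex=np.array([np.cos(yaw),np.sin(yaw)]);ey=np.array([-ex[1],ex[0]])
for n in('top0','side0'):
    f=load(f'pics/{n}.png');g=cv2.cvtColor(f['image'],cv2.COLOR_RGB2HSV)[...,1].astype(np.float32)
    def edge(o,d,a,b):
        t=np.arange(a,b,.5);P=np.c_[np.outer(t,d)+o,np.full(len(t),2)];uv=proj(f,P).astype(np.float32)
        v=cv2.remap(g,uv[:,:1],uv[:,1:],cv2.INTER_LINEAR).ravel();v=cv2.GaussianBlur(v[:,None],(1,9),0).ravel()
        return t[np.argmax(np.abs(np.gradient(v)))]
    ends=[[round(float(edge(c0+ex*k,ey*s,190,245)),1) for k in range(-70,71,10)] for s in(1,-1)]
    sides=[[round(float(edge(c0+ey*k,ex*s,60,100)),1) for k in range(-100,101,20)] for s in(1,-1)]
    print(n,'ends +y',ends[0],'-y',ends[1]);print(' sides +x',sides[0],'-x',sides[1])
    m=[np.median(e) for e in ends+sides];print('centre shift along ey',(m[0]-m[1])/2,'ex',(m[2]-m[3])/2,'centre',c0+ey*(m[0]-m[1])/2+ex*(m[2]-m[3])/2)
E
```

```text
top0 ends +y [221.5, 221.0, 220.5, 223.5, 223.5, 227.0, 230.5, 230.5, 230.0, 225.5, 221.5, 221.0, 221.0, 220.5, 220.0] -y [215.5, 216.0, 216.5, 216.5, 192.0, 199.0, 203.0, 203.0, 200.5, 197.0, 216.5, 216.5, 217.0, 217.5, 218.0]
 sides +x [78.5, 79.5, 80.0, 78.0, 78.5, 79.5, 80.0, 80.0, 78.5, 79.5, 80.0] -x [77.5, 80.0, 79.5, 78.5, 78.0, 80.5, 79.5, 79.0, 78.0, 77.5, 79.5]
centre shift along ey 2.75 ex 0.25 centre [401.67291207 325.75592116]
side0 ends +y [218.0, 218.0, 217.0, 217.0, 217.5, 209.0, 236.0, 231.0, 205.5, 209.0, 197.0, 224.5, 217.5, 218.5, 215.5] -y [220.0, 219.5, 219.5, 221.5, 222.0, 220.0, 192.0, 194.5, 192.0, 218.0, 221.0, 220.0, 220.5, 220.0, 221.5]
 sides +x [80.0, 79.5, 80.5, 80.0, 80.5, 80.5, 79.5, 80.5, 79.5, 80.0, 81.5] -x [79.0, 78.5, 78.0, 79.5, 79.0, 79.0, 79.0, 78.5, 78.0, 78.0, 77.5]
centre shift along ey -1.25 ex 0.75 centre [402.28470145 321.77148722]
```

>>> arm_command --steps '[[0.6,[0,0.5,0],[0,0,0]],[0.6,[0,1,0],[0,0,0]],[0.6,[0,1,0],[0,0,0]],[0.6,[0,1,0],[0,0,0]],[0.6,[0,1,0],[0,0,0]],[0.6,[0,1,0],[0,0,0]],[0.6,[0,1,0],[0,0,0]],[0.6,[0,1,0],[0,0,0]]]'

```text
clock: 41.92
position: [405.6, -60.5, 164.2]
tool_rot: [0.046, -3.138, 0.0]
contact_force: [0.5, 0.5, -2.8]
finger_gap: 0.763
gripper_force: 70.1
```

>>> arm_command --steps '[[0.6,[0,1,0],[0,0,0]],[0.6,[0,1,0],[0,0,0]],[0.6,[0,1,0],[0,0,0]],[0.6,[0,1,0],[0,0,0]],[0.6,[0,1,0],[0,0,0]],[0.6,[0,1,0],[0,0,0]],[0.6,[0,1,0],[0,0,0]],[0.6,[0,1,0],[0,0,0]]]'

```text
clock: 42.92
position: [405.6, 99.5, 164.2]
tool_rot: [0.046, -3.138, 0.001]
contact_force: [-0.2, -0.4, -3.9]
finger_gap: 0.768
gripper_force: 70.1
```

>>> arm_command --steps '[[0.6,[0,1,0],[0,0,0]],[0.6,[0,1,0],[0,0,0]],[0.6,[0,1,0],[0,0,0]],[0.6,[0,1,0],[0,0,0]],[0.6,[0,1,0],[0,0,0]],[0.6,[0,1,0],[0,0,0]],[0.6,[-0.1,1,0],[0,0,0]],[0.6,[-0.08,1,0],[0,0,0]]]'

```text
clock: 43.92
position: [401.9, 259.5, 164.1]
tool_rot: [0.046, -3.138, 0.001]
contact_force: [-0.4, -0.8, -3.8]
finger_gap: 0.766
gripper_force: 70.1
```

>>> arm_command --steps '[[0.6,[0,1,0],[0,0,0]],[0.6,[0,1,0],[0,0,0]],[0.6,[0,0.8,0],[0,0,0]],[0.6,[0,0.4,0],[0,0,0]],[0.6,[0,0,-1],[0,0,0]],[0.6,[0,0,-1],[0,0,0]],[0.6,[0,0,-1],[0,0,0]],[0.6,[0,0,-1],[0,0,0]]]'

```text
clock: 44.92
position: [402.2, 322.8, 83.8]
tool_rot: [0.047, -3.138, 0.0]
contact_force: [-0.8, -0.2, -3.2]
finger_gap: 0.763
gripper_force: 70.1
```

>>> arm_command --steps '[[0.6,[0,0,-1],[0,0,0]],[0.6,[0,0,-1],[0,0,0]],[0.6,[0,0,-1],[0,0,0]],[0.6,[0,0,-0.7],[0,0,0]],[0.6,[0,0,-0.4],[0,0,0]],[0.6,[0,0,0],[0,0,0]]]'

```text
clock: 45.68
position: [402.1, 322.8, 2.2]
tool_rot: [0.047, -3.138, 0.001]
contact_force: [-0.1, -0.3, -3.8]
finger_gap: 0.767
gripper_force: 70.0
```

>>> arm_command --steps '[[0.6,[0,0,-0.25],[0,0,0]],[0.6,[0,0,-0.2],[0,0,0]],[0.6,[0,0,-0.12],[0,0,0]],[0.6,[0,0,0],[0,0,0]]]'

```text
clock: 46.18
position: [402.1, 322.8, -9.1]
tool_rot: [0.047, -3.138, 0.001]
contact_force: [-1.1, -0.0, -3.3]
finger_gap: 0.764
gripper_force: 70.0
```

>>> arm_command --steps '[[0.6,[0,0,-0.08],[0,0,0]],[0.6,[0,0,-0.08],[0,0,0]],[0.6,[0,0,0],[0,0,0]]]'

```text
clock: 46.55
position: [402.3, 323.0, -10.4]
tool_rot: [0.047, -3.139, -0.001]
contact_force: [-9.5, -5.9, 42.9]
finger_gap: 0.764
gripper_force: 75.0
```

Touched down. Releasing and rising.

>>> arm_command --steps '[[0.6,[0,0,0.08],[0,0,0]],[0.8,[0,0,0],[0,0,0]],[1,[0,0,0],[0,0,0]],[1,[0,0,0],[0,0,0]],[1,[0,0,0.5],[0,0,0]],[1,[0,0,1],[0,0,0]],[1,[0,0,1],[0,0,0]],[1,[0,0,1],[0,0,0]]]'

```text
clock: 47.55
position: [402.2, 322.9, 60.6]
tool_rot: [0.047, -3.139, 0.0]
contact_force: [-0.2, 0.1, -0.3]
finger_gap: 1.003
gripper_force: 0.0
```

>>> arm_command --steps '[[1,[1,0,1],[0,0,0]],[1,[1,0,1],[0,0,0]],[1,[1,0,1],[0,0,0]],[1,[1,-0.5,1],[0,0,0]],[1,[1,-1,0],[0,0,0]],[1,[1,-1,0],[0,0,0]],[1,[1,-1,0],[0,0,0]],[1,[1,-1,0],[0,0,0]]]'

```text
clock: 48.55
position: [562.7, 232.1, 140.1]
tool_rot: [0.047, -3.139, 0.0]
contact_force: [0.2, 0.2, 0.3]
finger_gap: 0.999
gripper_force: 0.0
```

```bash
cat > bx.py <<'E'
from fit import *
S=grab('side','pics/s15.png');T=grab('top','pics/t15.png')
print(ctrl.get_state()['position'],ctrl.get_state()['clock'])
a=cv2.resize(S['image'][85:225,165:305],None,fx=4,fy=4,interpolation=cv2.INTER_CUBIC)
for p in proj(S,corners(402,323.2,2,.028,150,66,66)): cv2.circle(a,tuple(((p+.5-[165,85])*4).astype(int)),2,(255,0,255),-1)
b=cv2.resize(T['image'][220:295,175:310],(540,300),interpolation=cv2.INTER_CUBIC)
for p in proj(T,corners(402,323.2,2,.028,150,66,66)): cv2.circle(b,tuple(((p+.5-[175,220])*4).astype(int)),2,(255,0,255),-1)
o=np.zeros((560,1100,3),np.uint8);o[:,:560]=a;o[:300,560:]=b
cv2.imwrite('pics/place.png',cv2.resize(o,(800,407))[:,:,::-1])
E
python3 bx.py
```

```text
[563.87029533 231.17169278 140.05022616] 48.65
```

Next is carton C at (641, 283, yaw 0.142).

>>> arm_command --steps '[[1,[1,0.65,0],[0,0,0.4]],[1,[1,0.65,0],[0,0,0.4]],[1,[1,0.65,0],[0,0,0.33]],[1,[0.85,0.65,0],[0,0,0]],[1,[0,0,-1],[0,0,0]],[1,[0,0,-1],[0,0,0]],[1,[0,0,-1],[0,0,0]],[1,[0,0,-1],[0,0,0]]]'

```text
clock: 49.65
position: [638.4, 284.5, 57.8]
tool_rot: [0.224, -3.13, 0.001]
contact_force: [-0.1, 0.4, 0.4]
finger_gap: 1.001
gripper_force: 0.0
```

>>> arm_command --steps '[[1,[0,0,-1],[0,0,0]],[1,[0,0,-1],[0,0,0]],[1,[0,0,0],[0,0,0]]]'

```text
clock: 50.02
position: [637.9, 284.4, 17.3]
tool_rot: [0.224, -3.128, 0.002]
contact_force: [-0.1, -1.4, -0.8]
finger_gap: 1.002
gripper_force: 0.0
```

>>> arm_command --steps '[[1,[0.15,-0.08,-0.6],[0,0,0]],[1,[0,0,-0.7],[0,0,0]],[1,[0,0,-0.6],[0,0,0]],[1,[0,0,-0.4],[0,0,0]],[1,[0,0,0],[0,0,0]]]'

```text
clock: 50.65
position: [641.7, 283.1, -27.4]
tool_rot: [0.224, -3.13, 0.001]
contact_force: [-0.1, 0.1, -0.7]
finger_gap: 0.997
gripper_force: 0.0
```

>>> arm_command --steps '[[0.7,[0,0,0],[0,0,0]],[0.7,[0,0,0],[0,0,0]],[0.65,[0,0,0],[0,0,0]],[0.65,[0,0,0],[0,0,0]]]' --grip_force 40

```text
clock: 51.15
position: [642.5, 283.4, -25.9]
tool_rot: [0.224, -3.132, 0.0]
contact_force: [-1.3, -0.0, 6.6]
finger_gap: 0.763
gripper_force: 45.8
```

>>> arm_command --steps '[[0.6,[0,0,0.3],[0,0,0]],[0.6,[0,0,0.7],[0,0,0]],[0.6,[0,0,1],[0,0,0]],[0.6,[0,0,1],[0,0,0]],[0.6,[0,0,1],[0,0,0]],[0.6,[0,0,1],[0,0,0]],[0.6,[0,-0.5,0.5],[0,0,0]],[0.6,[0,-0.8,0],[0,0,0]]]' --grip_force 60

```text
clock: 52.15
position: [642.5, 256.7, 84.2]
tool_rot: [0.225, -3.132, 0.0]
contact_force: [0.3, 0.3, -3.0]
finger_gap: 0.759
gripper_force: 68.3
```

>>> arm_command --steps '[[0.6,[0,-1,0],[0,0,-0.3]],[0.6,[0,-1,0],[0,0,-0.3]],[0.6,[0,-1,0],[0,0,-0.3]],[0.6,[0,-1,0],[0,0,-0.3]],[0.6,[0,-1,0],[0,0,-0.26]],[0.6,[0,-1,0],[0,0,0]],[0.6,[0,-1,0],[0,0,0]],[0.6,[0,-1,0],[0,0,0]]]'

```text
clock: 53.15
position: [642.2, 96.0, 83.4]
tool_rot: [-0.004, -3.139, 0.0]
contact_force: [-0.9, 0.2, -2.9]
finger_gap: 0.762
gripper_force: 68.3
```

>>> arm_command --steps '[[0.6,[0,-1,0],[0,0,0]],[0.6,[0,-1,0],[0,0,0]],[0.6,[0,-1,0],[0,0,0]],[0.6,[0,-1,0],[0,0,0]],[0.6,[0,-1,0],[0,0,0]],[0.6,[0,-1,0],[0,0,0]],[0.6,[0,-1,0],[0,0,0]],[0.6,[0,-1,0],[0,0,0]]]'

```text
clock: 54.15
position: [642.1, -64.1, 83.4]
tool_rot: [-0.005, -3.139, 0.0]
contact_force: [0.1, 0.1, -2.7]
finger_gap: 0.759
gripper_force: 68.3
```

>>> arm_command --steps '[[0.6,[-0.2,-1,0],[0,0,0]],[0.6,[0,-1,0],[0,0,0]],[0.6,[0,-1,0],[0,0,0]],[0.6,[0,-0.6,0],[0,0,0]],[0.6,[0,-0.32,0],[0,0,0]],[0.6,[0,0,-1],[0,0,0]],[0.6,[0,0,-1],[0,0,0]],[0.6,[0,0,-0.5],[0,0,0]]]'

```text
clock: 55.15
position: [636.9, -140.2, 31.0]
tool_rot: [-0.004, -3.136, -0.001]
contact_force: [-0.2, -0.0, -3.3]
finger_gap: 0.754
gripper_force: 68.4
```

>>> arm_command --steps '[[0.6,[0,0,-0.25],[0,0,0]],[0.6,[0,0,-0.1],[0,0,0]],[0.6,[0,0,0],[0,0,0]]]'

```text
clock: 55.52
position: [638.4, -141.1, 26.7]
tool_rot: [-0.005, -3.139, 0.001]
contact_force: [-0.1, 0.2, -1.7]
finger_gap: 0.76
gripper_force: 68.4
```

>>> arm_command --steps '[[0.6,[0,-0.06,-0.15],[0,0,0]],[0.6,[0,0,-0.1],[0,0,0]],[0.6,[0,0,0],[0,0,0]]]'

```text
clock: 55.9
position: [638.0, -142.4, 21.3]
tool_rot: [-0.005, -3.139, 0.0]
contact_force: [0.6, 0.4, -1.9]
finger_gap: 0.761
gripper_force: 68.4
```

>>> arm_command --steps '[[0.6,[0,0,-0.06],[0,0,0]],[0.6,[0,0,0],[0,0,0]]]'

```text
clock: 56.15
position: [638.1, -142.3, 20.2]
tool_rot: [-0.005, -3.139, 0.0]
contact_force: [-0.6, 0.6, -1.9]
finger_gap: 0.764
gripper_force: 68.4
```

>>> arm_command --steps '[[0.6,[0,0,-0.06],[0,0,0]],[0.6,[0,0,0],[0,0,0]]]'

```text
clock: 56.4
position: [638.3, -142.3, 19.2]
tool_rot: [-0.005, -3.139, 0.0]
contact_force: [-1.4, 0.2, 1.6]
finger_gap: 0.758
gripper_force: 68.8
```

>>> arm_command --steps '[[0.8,[0,0,0],[0,0,0]],[1,[0,0,0],[0,0,0]],[1,[0,0,0],[0,0,0]],[1,[0,0,0.5],[0,0,0]],[1,[0,0,1],[0,0,0]],[1,[0,0,1],[0,0,0]],[1,[0,0.5,0.5],[0,0,0]],[1,[0,1,0],[0,0,0]]]'

```text
clock: 57.4
position: [638.8, -111.8, 80.3]
tool_rot: [-0.006, -3.141, 0.001]
contact_force: [-0.1, -0.1, -1.1]
finger_gap: 1.0
gripper_force: 0.0
```

>>> arm_command --steps '[[1,[0,1,0],[0,0,-0.31]],[1,[0,1,0],[0,0,0]],[1,[0,1,0],[0,0,0]],[1,[0,1,0],[0,0,0]],[1,[0,1,0],[0,0,0]],[1,[0,1,0],[0,0,0]],[1,[0,1,0],[0,0,0]],[1,[0,1,0],[0,0,0]]]'

```text
clock: 58.4
position: [638.2, 49.0, 79.0]
tool_rot: [-0.053, -3.138, 0.0]
contact_force: [-0.3, -0.6, 0.8]
finger_gap: 0.999
gripper_force: 0.0
```

```bash
python3 - <<'E'
from fit import *
np.set_printoptions(precision=3,suppress=True)
S=grab('side','pics/s16.png');T=grab('top','pics/t16.png')
print(ctrl.get_state()['position'],ctrl.get_state()['clock'])
for v,n in(([T],'T'),([S],'S'),([T,S],'TS')):
    print(n,'c1 on blue',fitbox(v,638,-142.3,0,45,110,66,40),'base',fitbox(v,637.5,-142.3,0,0,118,74,45))
E
```

```text
[638.132  49.923  79.027] 58.5
T c1 on blue [ 634.939 -138.77    -0.022   73.151] base [ 638.018 -141.932   -0.021   74.497]
S c1 on blue [ 634.958 -145.206   -0.005  516.977] base [ 638.982 -144.413   -0.014  375.435]
TS c1 on blue [ 635.609 -140.397    0.018  641.378] base [ 638.045 -143.64     0.007  465.481]
```

>>> arm_command --steps '[[1,[-0.1,1,0],[0,0,0]],[1,[0,1,0],[0,0,0]],[1,[0,1,0],[0,0,0]],[1,[0,1,0],[0,0,0]],[1,[0,0.57,0],[0,0,0]],[1,[0,0,-1],[0,0,0]],[1,[0,0,-1],[0,0,0]],[1,[0,0,0],[0,0,0]]]'

```text
clock: 59.5
position: [634.3, 138.2, 36.3]
tool_rot: [-0.054, -3.134, 0.002]
contact_force: [0.1, 0.8, 0.4]
finger_gap: 1.001
gripper_force: 0.0
```

>>> arm_command --steps '[[1,[0,0,-0.8],[0,0,0]],[1,[0,0,-0.8],[0,0,0]],[1,[0,0,-0.8],[0,0,0]],[1,[0,0,-0.6],[0,0,0]],[1,[0,0,-0.3],[0,0,0]],[1,[0,0,0],[0,0,0]]]'

```text
clock: 60.25
position: [636.0, 139.1, -27.4]
tool_rot: [-0.053, -3.138, 0.0]
contact_force: [0.3, 1.5, 0.5]
finger_gap: 1.0
gripper_force: 0.0
```

>>> arm_command --steps '[[0.7,[0,0,0],[0,0,0]],[0.7,[0,0,0],[0,0,0]],[0.65,[0,0,0],[0,0,0]],[0.65,[0,0,0],[0,0,0]]]' --grip_force 40

```text
clock: 60.75
position: [636.7, 139.2, -26.1]
tool_rot: [-0.053, -3.14, -0.0]
contact_force: [-0.7, 0.4, 6.0]
finger_gap: 0.765
gripper_force: 44.8
```

>>> arm_command --steps '[[0.6,[0,0,0.3],[0,0,0]],[0.6,[0,0,0.7],[0,0,0]],[0.6,[0,0,1],[0,0,0]],[0.6,[0,0,1],[0,0,0]],[0.6,[0,0,1],[0,0,0]],[0.6,[0,0,1],[0,0,0]],[0.6,[0,0,1],[0,0,0]],[0.6,[0,-0.57,0.3],[0,0,0]]]' --grip_force 60

```text
clock: 61.75
position: [636.9, 128.0, 100.9]
tool_rot: [-0.052, -3.141, -0.0]
contact_force: [-0.0, -1.1, -2.3]
finger_gap: 0.757
gripper_force: 67.4
```

>>> arm_command --steps '[[0.6,[0.06,-1,0],[0,0,0.3]],[0.6,[0,-1,0],[0,0,0]],[0.6,[0,-1,0],[0,0,0]],[0.6,[0,-1,0],[0,0,0]],[0.6,[0,-1,0],[0,0,0]],[0.6,[0,-1,0],[0,0,0]],[0.6,[0,-1,0],[0,0,0]],[0.6,[0,-1,0],[0,0,0]]]'

```text
clock: 62.75
position: [637.3, -33.7, 99.0]
tool_rot: [-0.006, -3.139, 0.0]
contact_force: [0.5, 0.5, -1.3]
finger_gap: 0.763
gripper_force: 67.5
```

>>> arm_command --steps '[[0.6,[0,-1,0],[0,0,0]],[0.6,[0,-1,0],[0,0,0]],[0.6,[0,-1,0],[0,0,0]],[0.6,[0,-1,0],[0,0,0]],[0.6,[0,-1,0],[0,0,0]],[0.6,[0,-0.5,0],[0,0,0]],[0.6,[0,0,0],[0,0,0]]]'

```text
clock: 63.62
position: [637.3, -143.0, 99.0]
tool_rot: [-0.008, -3.139, 0.0]
contact_force: [-0.6, 1.2, -2.0]
finger_gap: 0.762
gripper_force: 67.4
```

Descending from 99 to contact near 59.

>>> arm_command --steps '[[0.6,[0.04,0.03,-0.5],[0,0,0]],[0.6,[0,0,-0.7],[0,0,0]],[0.6,[0,0,-0.4],[0,0,0]],[0.6,[0,0,-0.2],[0,0,0]],[0.6,[0,0,0],[0,0,0]]]'

```text
clock: 64.25
position: [638.0, -141.6, 62.7]
tool_rot: [-0.006, -3.138, 0.0]
contact_force: [0.2, 1.2, -3.0]
finger_gap: 0.765
gripper_force: 67.4
```

>>> arm_command --steps '[[0.6,[0,0,-0.08],[0,0,0]],[0.6,[0,0,-0.04],[0,0,0]],[0.6,[0,0,0],[0,0,0]]]'

```text
clock: 64.62
position: [638.2, -141.8, 60.8]
tool_rot: [-0.006, -3.139, 0.0]
contact_force: [0.2, 0.0, -2.0]
finger_gap: 0.759
gripper_force: 67.4
```

>>> arm_command --steps '[[0.6,[0,0,-0.06],[0,0,0]],[0.6,[0,0,0],[0,0,0]]]'

```text
clock: 64.88
position: [638.1, -141.7, 59.4]
tool_rot: [-0.006, -3.139, 0.0]
contact_force: [0.7, -0.2, -2.6]
finger_gap: 0.76
gripper_force: 67.4
```

>>> arm_command --steps '[[0.6,[0,0,-0.04],[0,0,0]],[0.6,[0,0,0],[0,0,0]]]'

```text
clock: 65.12
position: [638.2, -141.7, 59.1]
tool_rot: [-0.006, -3.139, 0.0]
contact_force: [-2.5, 1.1, 5.0]
finger_gap: 0.764
gripper_force: 68.3
```

>>> arm_command --steps '[[0.8,[0,0,0],[0,0,0]],[1,[0,0,0],[0,0,0]],[1,[0,0,0],[0,0,0]],[1,[0,0,0.5],[0,0,0]],[1,[0,0,1],[0,0,0]],[1,[0,0,1],[0,0,0]],[1,[0,-0.5,0.5],[0,0,0]],[1,[0,-1,0],[0,0,0]]]'

```text
clock: 66.12
position: [638.9, -172.6, 120.0]
tool_rot: [-0.005, -3.141, 0.001]
contact_force: [-0.2, -0.1, -0.1]
finger_gap: 0.996
gripper_force: 0.0
```

>>> arm_command --steps '[[1,[-0.1,-1,0],[0,0,0.34]],[1,[-0.1,-1,0],[0,0,0.33]],[1,[0,-1,0],[0,0,0]],[1,[0,-1,0],[0,0,0]],[1,[0,-0.8,0],[0,0,0]],[1,[0,-0.5,-0.5],[0,0,0]],[1,[0,0,-1],[0,0,0]],[1,[0,0,-1],[0,0,0]]]'

```text
clock: 67.12
position: [633.6, -276.9, 66.6]
tool_rot: [0.099, -3.136, -0.001]
contact_force: [-0.5, -0.5, 0.7]
finger_gap: 1.001
gripper_force: 0.0
```

>>> arm_command --steps '[[1,[0,0,-1],[0,0,0]],[1,[0,0,-0.5],[0,0,0]],[1,[0,0,0],[0,0,0]]]'

```text
clock: 67.5
position: [633.7, -277.2, 37.6]
tool_rot: [0.099, -3.136, -0.001]
contact_force: [-0.2, 0.1, 0.1]
finger_gap: 1.003
gripper_force: 0.0
```

>>> arm_command --steps '[[1,[0,0,-0.8],[0,0,0]],[1,[0,0,-0.8],[0,0,0]],[1,[0,0,-0.8],[0,0,0]],[1,[0,0,-0.6],[0,0,0]],[1,[0,0,-0.3],[0,0,0]],[1,[0,0,0],[0,0,0]]]'

```text
clock: 68.25
position: [634.0, -277.6, -27.8]
tool_rot: [0.099, -3.137, 0.0]
contact_force: [-0.0, -0.9, 0.2]
finger_gap: 1.002
gripper_force: 0.0
```

>>> arm_command --steps '[[0.7,[0,0,0],[0,0,0]],[0.7,[0,0,0],[0,0,0]],[0.65,[0,0,0],[0,0,0]],[0.65,[0,0,0],[0,0,0]]]' --grip_force 40

```text
clock: 68.75
position: [634.6, -278.0, -26.7]
tool_rot: [0.099, -3.138, 0.001]
contact_force: [-0.6, 1.5, 7.6]
finger_gap: 0.767
gripper_force: 45.4
```

```bash
python3 - <<'E'
from fit import *
np.set_printoptions(precision=3,suppress=True)
T=grab('top','pics/t17.png');S=grab('side','pics/s17.png')
print(ctrl.get_state()['position'])
for v in([T],[S],[T,S]): print('c2 on stack',fitbox(v,637,-142,0,85,110,66,40))
E
```

```text
[ 634.648 -277.948  -26.624]
c2 on stack [ 632.301 -136.718   -0.024  142.769]
c2 on stack [ 690.723 -139.092    1.109  725.341]
c2 on stack [ 632.225 -136.704   -0.025 1648.484]
```

>>> arm_command --steps '[[0.6,[0,0,0.3],[0,0,0]],[0.6,[0,0,0.7],[0,0,0]],[0.6,[0,0,1],[0,0,0]],[0.6,[0,0,1],[0,0,0]],[0.6,[0,0,1],[0,0,0]],[0.6,[0,0,1],[0,0,0]],[0.6,[0,0,1],[0,0,0]],[0.6,[0,0,1],[0,0,0]]]' --grip_force 60

```text
clock: 69.85
position: [634.1, -277.7, 114.0]
tool_rot: [0.099, -3.137, 0.0]
contact_force: [0.5, -0.2, -2.1]
finger_gap: 0.759
gripper_force: 67.8
```

>>> arm_command --steps '[[0.6,[0,0,0.8],[0,0,-0.34]],[0.6,[0.1,0.5,0.4],[0,0,-0.34]],[0.6,[0.1,1,0],[0,0,0]],[0.6,[0,1,0],[0,0,0]],[0.6,[0,1,0],[0,0,0]],[0.6,[0,1,0],[0,0,0]],[0.6,[0,1,0],[0,0,0]],[0.6,[0,0.8,0],[0,0,0]]]'

```text
clock: 70.85
position: [638.1, -150.2, 136.6]
tool_rot: [-0.007, -3.139, 0.0]
contact_force: [-0.1, -0.2, -2.5]
finger_gap: 0.761
gripper_force: 68.1
```

>>> arm_command --steps '[[0.6,[0,0.5,0],[0,0,0]],[0.6,[0,0,0],[0,0,0]]]'

```text
clock: 71.1
position: [638.2, -141.2, 136.7]
tool_rot: [-0.007, -3.139, 0.0]
contact_force: [-0.4, -0.6, -2.6]
finger_gap: 0.761
gripper_force: 68.1
```

>>> arm_command --steps '[[0.6,[0.03,-0.04,-0.6],[0,0,0]],[0.6,[0,0,-0.6],[0,0,0]],[0.6,[0,0,-0.35],[0,0,0]],[0.6,[0,0,-0.2],[0,0,0]],[0.6,[0,0,0],[0,0,0]]]'

```text
clock: 71.72
position: [638.6, -142.6, 101.3]
tool_rot: [-0.008, -3.138, 0.0]
contact_force: [0.4, -0.7, -2.9]
finger_gap: 0.758
gripper_force: 68.1
```

>>> arm_command --steps '[[0.6,[0,0,-0.05],[0,0,0]],[0.6,[0,0,0],[0,0,0]]]'

```text
clock: 71.97
position: [638.9, -142.6, 100.9]
tool_rot: [-0.008, -3.139, 0.001]
contact_force: [-0.5, -0.3, -1.8]
finger_gap: 0.755
gripper_force: 68.1
```

>>> arm_command --steps '[[0.6,[0,0,-0.05],[0,0,0]],[0.6,[0,0,0],[0,0,0]]]'

```text
clock: 72.22
position: [638.7, -142.5, 99.6]
tool_rot: [-0.008, -3.139, 0.0]
contact_force: [0.0, -0.5, -2.6]
finger_gap: 0.756
gripper_force: 68.1
```

>>> arm_command --steps '[[0.6,[0,0,-0.05],[0,0,0]],[0.6,[0,0,0],[0,0,0]]]'

```text
clock: 72.47
position: [638.7, -142.5, 98.6]
tool_rot: [-0.008, -3.139, 0.0]
contact_force: [0.6, 0.2, -2.4]
finger_gap: 0.752
gripper_force: 68.2
```

>>> arm_command --steps '[[0.6,[0,0,-0.04],[0,0,0]],[0.6,[0,0,0],[0,0,0]]]'

```text
clock: 72.72
position: [638.8, -142.6, 98.5]
tool_rot: [-0.008, -3.139, 0.001]
contact_force: [-4.3, 2.6, 8.7]
finger_gap: 0.76
gripper_force: 69.3
```

Contact. Releasing, rising and moving well clear, then inspecting everything.

>>> arm_command --steps '[[0.8,[0,0,0],[0,0,0]],[1,[0,0,0],[0,0,0]],[1,[0,0,0],[0,0,0]],[1,[0,0,0.5],[0,0,0]],[1,[0,0,1],[0,0,0]],[1,[0,0,1],[0,0,0]],[1,[0,0,1],[0,0,0]],[1,[0,0,1],[0,0,0]]]'

```text
clock: 73.72
position: [638.8, -142.6, 189.2]
tool_rot: [-0.008, -3.139, 0.001]
contact_force: [0.8, 0.8, -0.8]
finger_gap: 1.001
gripper_force: 0.0
```

>>> arm_command --steps '[[1,[-0.5,1,0.5],[0,0,0]],[1,[-0.5,1,0],[0,0,0]],[1,[-0.5,1,0],[0,0,0]],[1,[-0.5,1,0],[0,0,0]],[1,[-0.5,1,0],[0,0,0]],[1,[-0.5,1,0],[0,0,0]],[1,[-0.5,1,0],[0,0,0]],[1,[0,0,0],[0,0,0]]]'

```text
clock: 74.72
position: [568.0, -0.9, 197.9]
tool_rot: [-0.005, -3.139, 0.0]
contact_force: [-1.1, -1.0, 0.6]
finger_gap: 1.003
gripper_force: 0.0
```

```bash
python3 - <<'E'
from fit import *
S=grab('side','pics/s20.png');T=grab('top','pics/t20.png');print(ctrl.get_state()['position'])
def crop(f,x,y,w,h,k,boxes):
    a=cv2.resize(f['image'][y:y+h,x:x+w],None,fx=k,fy=k,interpolation=cv2.INTER_CUBIC)
    for b in boxes:
        for p in proj(f,corners(*b)): cv2.circle(a,tuple(((p+.5-[x,y])*k).astype(int)),2,(255,0,255),-1)
    return a
bb=(402,323.2,2,.028,150,66,66);st=[(637.7,-142.5,45+40*i,-.004,110,66,40) for i in(0,2)]
o=np.zeros((600,800,3),np.uint8)
o[:400,:400]=crop(S,165,90,100,100,4,[bb]); o[:400,400:]=crop(S,300,160,100,100,4,st)
o[400:,:400]=crop(T,175,230,100,50,4,[bb]); o[400:,400:]=crop(T,340,165,100,50,4,st)
cv2.imwrite('pics/fin.png',o[:,:,::-1])
E
python3 cnt.py
```

```text
[568.92130713  -2.26397749 197.95996839]
stick px in s10: box orange [173 117  75] tray orange [177  84  31]
O [235, 190, 8, 4, 18] w@z22 [405. 122.]
O [291, 286, 8, 23, 126] w@z22 [ 448. -288.]
O [271, 319, 27, 13, 140] w@z22 [ 402. -354.]
B [276, 292, 15, 21, 42] w@z22 [ 420. -294.]
B [263, 295, 13, 22, 67] w@z22 [ 383. -295.]
```

View pics/fin.png

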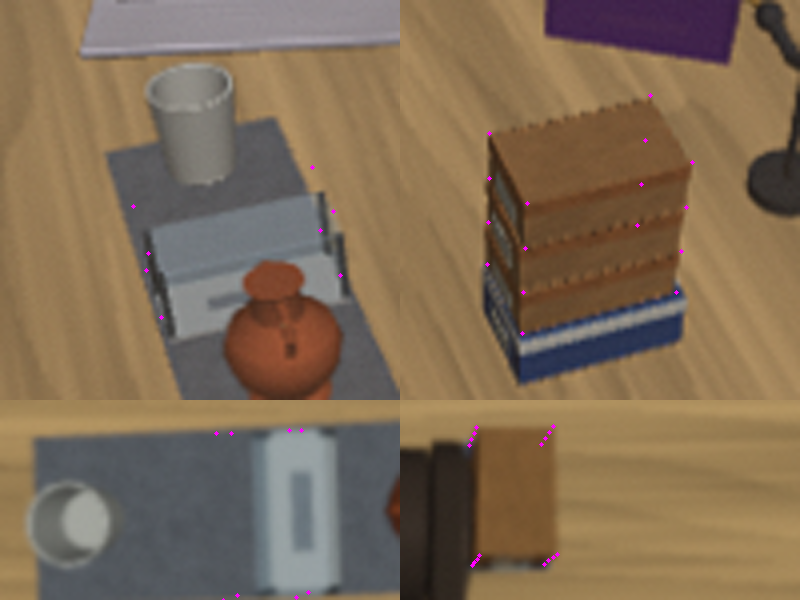

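The carton stack is square, and all four sticks are in the tray. But the ballot box has been knocked about 35 mm toward the vase (-y): its actual posts lie off the purple expected corners. I'll measure it and put it back.

```bash
python3 - <<'E'
from fit import *
np.set_printoptions(precision=2,suppress=True)
S=load('pics/s20.png');T=load('pics/t20.png')
# picks: (view, corner idx in corners(), crop px); side crop k4 o(165,90), top crop k4 o(175,230) panel y-400
s=[(4,322,193),(0,325,236),(7,338,235),(3,347,293),(6,158,268),(2,170,333),(5,150,236)]
t=[(4,258,430),(3,335,432),(2,338,588),(5,260,588)]
ps=np.array([[(u/4)+165-.5,(v/4)+90-.5] for _,u,v in s]);pt=np.array([[(u/4)+175-.5,((v-400)/4)+230-.5] for _,u,v in t])
def res(q,w=(1,1)):
    C=corners(q[0],q[1],2,q[2]/100,150,66,66)
    return np.r_[w[0]*(proj(S,C)[[i for i,_,_ in s]]-ps).ravel(),w[1]*(proj(T,C)[[i for i,_,_ in t]]-pt).ravel()]
for w in((1,1),(1,0),(0,1)):
    r=least_squares(res,[402,290,2],loss='soft_l1',kwargs=dict(w=w));print(w,r.x,np.abs(r.fun).mean())
r=least_squares(res,[402,290,2],loss='soft_l1');print(res(r.x).reshape(-1,2))
print('top render',fitbox([T],402,290,.03,2,150,66,66))
E
```

```text
(1, 1) [403.79 293.14   1.41] 1.2424620180645924
(1, 0) [403.65 298.1    2.73] 0.8205841050616581
(0, 1) [405.28 290.59  -0.69] 0.32263177173004726
[[ 0.43 -1.4 ]
 [ 1.55  3.86]
 [ 1.45 -0.43]
 [ 1.01  1.25]
 [-0.5   1.62]
 [-0.26  1.62]
 [-2.14 -2.43]
 [-1.76  0.1 ]
 [-0.05 -0.91]
 [ 0.34  0.55]
 [-1.17  2.5 ]]
top render [408.58 284.33   0.04 487.96]
```

```bash
python3 - <<'E'
from fit import *
C=corners(402.2,323,2,.029,150,66,66)
for n in('top','side'):
    a=load(f'pics/{n[0]}15.png');b=load(f'pics/{n[0]}20.png')
    p=proj(a,C);x0,y0=(p.min(0)-2).astype(int);x1,y1=(p.max(0)+3).astype(int)
    if n=='side': y1-=6
    g=lambda f:cv2.cvtColor(f['image'],cv2.COLOR_RGB2GRAY).astype(np.float32)
    tm=g(a)[y0:y1,x0:x1]
    r=cv2.matchTemplate(g(b)[y0-20:y1+20,x0-25:x1+25],tm,cv2.TM_CCOEFF_NORMED);_,m,_,l=cv2.minMaxLoc(r);l=(l[0]-25,l[1]-20)
    W=np.array([[1,0,l[0]+x0],[0,1,l[1]+y0]],np.float32)
    try: cc,W=cv2.findTransformECC(tm,g(b),W,cv2.MOTION_EUCLIDEAN,(3,100,1e-5),None,3)
    except Exception as e: cc=None
    ctr=np.array([(x1-x0)/2,(y1-y0)/2]);q=W[:,:2]@ctr+W[:,2]
    z=2 if n=='top' else 30
    w0=atz(a,[ctr+[x0,y0]],z)[0];w1=atz(b,[q],z)[0]
    print(n,m,l,cc,W[1,0],'shift mm',(w1-w0).round(1)[:2])
    # self-check that box was at placed pose in frame 15: same template vs intensity
    cv2.imwrite(f'pics/reg_{n}.png',np.hstack([cv2.resize(f['image'][y0-10:y1+25,x0-10:x1+30],None,fx=4,fy=4) for f in(a,b)])[:,:,::-1])
print(cv2.imread('pics/reg_top.png').shape,cv2.imread('pics/reg_side.png').shape)
E
```

```text
top 0.7743486166000366 (-19, -9) 0.7991943930394293 -0.211023 shift mm [31.2 70.1]
side 0.9976078271865845 (0, 0) 0.9959007263315593 0.00016973041 shift mm [-0.1  0.5]
(332, 544, 3) (284, 776, 3)
```

```bash
python3 - <<'E'
from fit import *
for n in('t20','s20'):
    f=load(f'pics/{n}.png');g=cv2.cvtColor(f['image'],cv2.COLOR_RGB2GRAY).astype(np.float32)
    def prof(P):
        uv=proj(f,P).astype(np.float32);return cv2.remap(g,uv[:,:1],uv[:,1:],cv2.INTER_LINEAR).ravel().astype(int)
    for x in(350,375,430,455):
        t=np.arange(240,346,4);print(n,'x',x,'y240..',*prof(np.c_[np.full(len(t),x),t,np.full(len(t),3)]))
    for y in(280,292,304):
        t=np.r_[np.arange(312,346,3),np.arange(460,496,3)];print(n,'y',y,'x312.. | 460..',*prof(np.c_[t,np.full(len(t),y),np.full(len(t),3)]))
E
```

```text
t20 x 350 y240.. 88 88 89 88 98 122 136 146 154 158 159 158 158 159 158 158 158 159 159 157 149 132 119 111 104 94 89
t20 x 375 y240.. 86 86 87 88 96 117 134 145 154 155 146 129 117 115 118 129 150 159 158 157 149 134 118 111 101 90 86
t20 x 430 y240.. 86 85 86 87 93 112 132 143 153 158 152 132 118 117 117 124 142 155 159 158 153 141 125 115 108 94 86
t20 x 455 y240.. 88 88 89 88 92 112 132 140 150 157 159 159 159 159 159 159 159 159 159 159 154 143 125 114 107 98 89
t20 y 280 x312.. | 460.. 132 133 131 127 124 124 134 147 154 158 159 159 159 158 157 155 150 141 125 116 121 129 136 138
t20 y 292 x312.. | 460.. 132 132 130 125 122 124 136 149 156 158 158 158 159 159 159 157 153 146 131 121 124 132 137 138
t20 y 304 x312.. | 460.. 132 133 130 126 123 124 135 149 156 158 158 158 159 159 159 158 155 148 132 124 128 136 140 140
s20 x 350 y240.. 90 89 88 98 119 134 141 141 140 141 141 141 141 141 141 141 140 140 141 142 140 130 114 113 116 122 124
s20 x 375 y240.. 69 71 73 85 102 122 134 141 145 143 133 115 104 103 115 128 139 143 141 142 140 130 118 112 113 119 121
s20 x 430 y240.. 95 84 76 70 70 72 70 67 68 66 73 82 83 83 82 81 82 82 82 81 82 87 96 109 115 118 122
s20 x 455 y240.. 75 74 70 66 70 83 104 129 138 141 142 141 142 142 142 141 142 143 142 142 142 137 123 114 113 118 121
s20 y 280 x312.. | 460.. 128 130 129 123 97 91 81 66 89 128 143 142 140 141 140 144 144 107 69 72 109 132 135 133
s20 y 292 x312.. | 460.. 127 129 128 117 100 94 92 59 73 137 144 141 141 142 139 142 141 118 81 65 91 129 136 135
s20 y 304 x312.. | 460.. 127 131 131 126 103 101 94 72 76 115 143 142 141 141 141 143 141 132 101 72 75 105 131 134
```

Top and side profiles put the box at about x=404, y=291.8, yaw 0.024. Regrasping it there.

>>> arm_command --steps '[[1,[-0.55,0.9,0],[0,0,0.27]],[1,[-0.55,1,0],[0,0,0]],[1,[-0.55,1,0],[0,0,0]],[1,[-0.55,1,0],[0,0,0]],[1,[-0.55,1,0],[0,0,0]],[1,[-0.55,1,0],[0,0,0]],[1,[-0.55,1,0],[0,0,0]],[1,[-0.55,1,0],[0,0,0]]]'

```text
clock: 75.88
position: [479.6, 157.0, 197.9]
tool_rot: [0.035, -3.139, 0.0]
contact_force: [0.2, -0.1, -0.2]
finger_gap: 1.001
gripper_force: 0.0
```

>>> arm_command --steps '[[1,[-0.55,1,0],[0,0,0]],[1,[-0.55,1,0],[0,0,0]],[1,[-0.55,1,0],[0,0,0]],[1,[-0.55,1,0],[0,0,0]],[1,[-0.55,1,0],[0,0,0]],[1,[0,0.8,0],[0,0,0]],[1,[0,0,0],[0,0,0]]]'

```text
clock: 76.75
position: [425.7, 272.7, 197.9]
tool_rot: [0.037, -3.139, -0.0]
contact_force: [0.3, -0.2, 0.1]
finger_gap: 0.996
gripper_force: 0.0
```

>>> arm_command --steps '[[1,[-0.54,0.48,0],[0,0,0]],[1,[-0.54,0.47,0],[0,0,0]],[1,[0,0,-1],[0,0,0]],[1,[0,0,-1],[0,0,0]],[1,[0,0,-1],[0,0,0]],[1,[0,0,-1],[0,0,0]],[1,[0,0,-1],[0,0,0]],[1,[0,0,-1],[0,0,0]]]'

```text
clock: 77.75
position: [403.7, 290.7, 77.3]
tool_rot: [0.034, -3.139, 0.0]
contact_force: [-0.8, 0.3, -0.2]
finger_gap: 1.002
gripper_force: 0.0
```

>>> arm_command --steps '[[1,[0,0,-1],[0,0,0]],[1,[0,0,-1],[0,0,0]],[1,[0,0,0],[0,0,0]]]'

```text
clock: 78.12
position: [402.9, 290.1, 36.9]
tool_rot: [0.034, -3.136, 0.002]
contact_force: [-0.1, 0.5, 0.8]
finger_gap: 0.999
gripper_force: 0.0
```

>>> arm_command --steps '[[1,[0,0,-0.6],[0,0,0]],[1,[0,0,-0.6],[0,0,0]],[1,[0,0,0],[0,0,0]]]'

```text
clock: 78.5
position: [403.6, 290.2, 13.1]
tool_rot: [0.034, -3.137, 0.001]
contact_force: [0.6, 0.9, -0.2]
finger_gap: 0.997
gripper_force: 0.0
```

>>> arm_command --steps '[[1,[0,0.05,-0.4],[0,0,0]],[1,[0,0,-0.4],[0,0,0]],[1,[0,0,-0.4],[0,0,0]],[1,[0,0,0],[0,0,0]]]'

```text
clock: 79.0
position: [403.7, 291.2, -10.9]
tool_rot: [0.035, -3.138, 0.001]
contact_force: [0.9, -0.4, 0.2]
finger_gap: 0.994
gripper_force: 0.0
```

>>> arm_command --steps '[[0.7,[0,0,0],[0,0,0]],[0.7,[0,0,0],[0,0,0]],[0.65,[0,0,0],[0,0,0]],[0.65,[0,0,0],[0,0,0]]]' --grip_force 40

```text
clock: 79.5
position: [404.2, 291.5, -9.9]
tool_rot: [0.035, -3.139, 0.0]
contact_force: [-0.6, -1.1, 5.7]
finger_gap: 0.772
gripper_force: 45.9
```

>>> arm_command --steps '[[0.6,[0,0,0.3],[0,0,0]],[0.6,[0,0,0.5],[0,0,0]],[0.6,[0,0,0],[0,0,0]]]' --grip_force 60

```text
clock: 79.88
position: [404.7, 291.8, 6.7]
tool_rot: [0.035, -3.14, -0.001]
contact_force: [-0.0, 0.0, -2.9]
finger_gap: 0.766
gripper_force: 68.0
```

>>> arm_command --steps '[[0.6,[-0.06,0.5,0],[0,0,0.06]],[0.6,[-0.06,0.6,0],[0,0,0]],[0.6,[0,0.47,0],[0,0,0]],[0.6,[0,0,0],[0,0,0]],[0.6,[0,0,-0.4],[0,0,0]],[0.6,[0,0,-0.2],[0,0,0]],[0.6,[0,0,-0.12],[0,0,0]],[0.6,[0,0,0],[0,0,0]]]'

```text
clock: 80.88
position: [401.6, 322.6, -8.8]
tool_rot: [0.044, -3.138, 0.001]
contact_force: [0.2, 0.3, -2.3]
finger_gap: 0.765
gripper_force: 68.0
```

>>> arm_command --steps '[[0.6,[0,0,-0.05],[0,0,0]],[0.6,[0,0,0],[0,0,0]]]'

```text
clock: 81.12
position: [401.8, 322.9, -9.5]
tool_rot: [0.044, -3.139, 0.0]
contact_force: [0.0, -0.5, -2.8]
finger_gap: 0.764
gripper_force: 68.0
```

>>> arm_command --steps '[[0.6,[0,0,-0.05],[0,0,0]],[0.6,[0,0,0],[0,0,0]]]'

```text
clock: 81.38
position: [401.9, 322.9, -9.9]
tool_rot: [0.044, -3.139, -0.0]
contact_force: [-2.9, -3.1, 14.2]
finger_gap: 0.764
gripper_force: 70.0
```

>>> arm_command --steps '[[0.8,[0,0,0],[0,0,0]],[1,[0,0,0],[0,0,0]],[1,[0,0,0],[0,0,0]],[1,[0,0,0.4],[0,0,0]],[1,[0,0,0.8],[0,0,0]],[1,[0,0,1],[0,0,0]],[1,[0,0,1],[0,0,0]],[1,[0,0,1],[0,0,0]]]'

```text
clock: 82.38
position: [402.0, 323.0, 75.3]
tool_rot: [0.044, -3.139, -0.001]
contact_force: [-0.9, 0.6, -0.4]
finger_gap: 0.998
gripper_force: 0.0
```

>>> arm_command --steps '[[1,[0,0,1],[0,0,0]],[1,[0,0,1],[0,0,0]],[1,[0,0,1],[0,0,0]],[1,[0.5,0,1],[0,0,0]],[1,[1,0,1],[0,0,0]],[1,[1,-0.5,0],[0,0,0]],[1,[1,-1,0],[0,0,0]],[1,[1,-1,0],[0,0,0]]]'

```text
clock: 83.38
position: [492.2, 271.6, 173.2]
tool_rot: [0.044, -3.138, 0.001]
contact_force: [0.4, -0.2, -1.1]
finger_gap: 1.001
gripper_force: 0.0
```

>>> arm_command --steps '[[1,[0.5,-1,0],[0,0,0]],[1,[0.5,-1,0],[0,0,0]],[1,[0,-1,0],[0,0,0]],[1,[0,-1,0],[0,0,0]],[1,[0,-1,0],[0,0,0]],[1,[0,-1,0],[0,0,0]],[1,[0,-1,0],[0,0,0]],[1,[0,-1,0],[0,0,0]]]'

```text
clock: 84.38
position: [511.7, 111.5, 173.5]
tool_rot: [0.044, -3.139, 0.0]
contact_force: [0.7, -0.3, -0.3]
finger_gap: 1.002
gripper_force: 0.0
```

>>> arm_command --steps '[[1,[0,-1,0],[0,0,0]],[1,[0,-1,0],[0,0,0]],[1,[0,-1,0],[0,0,0]],[1,[0,-0.5,0],[0,0,0]],[1,[0,0,0],[0,0,0]]]'

```text
clock: 85.0
position: [511.8, 42.3, 173.4]
tool_rot: [0.042, -3.138, 0.0]
contact_force: [-0.9, -0.7, -0.7]
finger_gap: 0.997
gripper_force: 0.0
```

```bash
python3 - <<'E'
from fit import *
S=grab('side','pics/s30.png');T=grab('top','pics/t30.png');print(ctrl.get_state()['position'],ctrl.get_state()['clock'])
for n,f in(('t',T),('s',S)):
    g=cv2.cvtColor(f['image'],cv2.COLOR_RGB2GRAY).astype(np.float32)
    def prof(P):
        uv=proj(f,P).astype(np.float32);return cv2.remap(g,uv[:,:1],uv[:,1:],cv2.INTER_LINEAR).ravel().astype(int)
    for x in(350,375,430,455):
        t=np.arange(272,378,4);print(n,'x',x,'y272..',*prof(np.c_[np.full(len(t),x),t,np.full(len(t),3)]))
bb=(402,323.2,2,.028,150,66,66);st=[(637.7,-142.5,45+40*i,-.004,110,66,40) for i in(0,2)]
def crop(f,x,y,w,h,k,boxes):
    a=cv2.resize(f['image'][y:y+h,x:x+w],None,fx=k,fy=k,interpolation=cv2.INTER_CUBIC)
    for b in boxes:
        for p in proj(f,corners(*b)): cv2.circle(a,tuple(((p+.5-[x,y])*k).astype(int)),2,(255,0,255),-1)
    return a
o=np.zeros((600,800,3),np.uint8)
o[:400,:400]=crop(S,165,90,100,100,4,[bb]); o[:400,400:]=crop(S,220,180,200,200,2,[])
o[400:,:]=crop(T,180,220,200,50,4,[bb])
cv2.imwrite('pics/fin2.png',o[:,:,::-1])
E
```

```text
[511.78792492  43.10707141 173.41908055] 85.1
t x 350 y272.. 84 83 84 88 103 122 134 143 151 154 155 156 156 155 155 156 155 155 155 151 141 126 115 109 100 89 85
t x 375 y272.. 84 83 83 86 99 121 134 141 150 152 140 120 113 113 117 130 147 154 155 153 144 129 116 110 102 90 84
t x 430 y272.. 84 84 85 88 95 116 129 139 148 151 145 129 117 114 116 125 143 154 156 155 150 134 119 110 105 95 87
t x 455 y272.. 86 85 85 86 92 111 129 137 147 154 156 156 155 155 155 156 156 156 156 155 150 138 122 113 108 99 89
s x 350 y272.. 86 84 87 103 124 136 141 141 140 140 141 140 140 140 140 140 140 140 140 140 136 124 117 114 115 119 120
s x 375 y272.. 87 86 85 103 123 137 142 142 142 140 126 112 101 99 117 132 141 140 141 142 139 129 116 113 113 116 123
s x 430 y272.. 66 65 73 80 83 83 83 82 81 80 80 80 80 85 97 123 136 141 141 141 139 130 118 112 113 116 120
s x 455 y272.. 87 89 88 94 113 131 142 141 142 143 142 142 141 139 139 140 140 140 140 141 141 133 120 114 112 113 120
```

View pics/fin2.png

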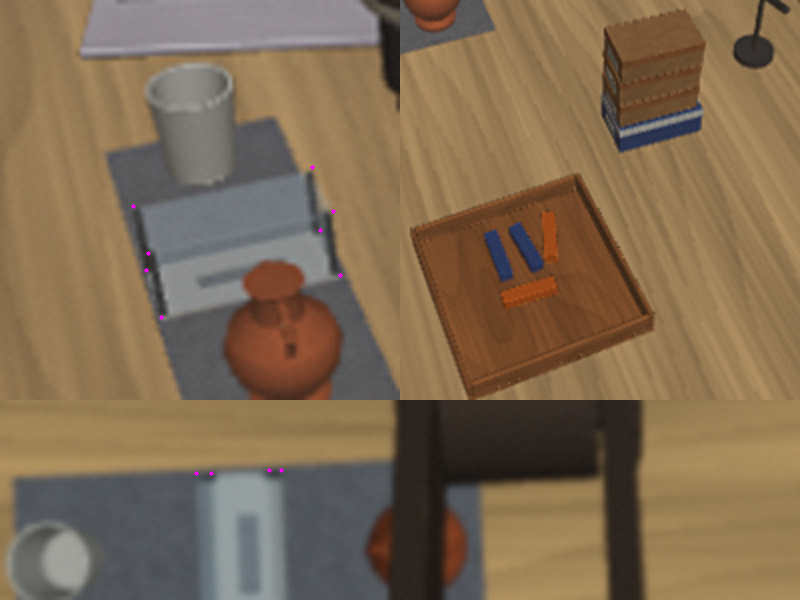

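The box's corners now sit on the expected marks, midway between the cup and the vase. All four sticks are in the tray and the three brown cartons are square on the blue one. The arm is clear, so I'm handing in.

```bash
python3 -c "
from station import ctrl
print(ctrl.sign_off())"
```

```text
the job is handed in; nothing more can be done
None
```

The job is handed in: all 4 sticks are in the tray, the empty box stands slot side down midway between cup and vase (put back once after it was found about 32 mm off its spot), and all 3 brown cartons are stacked squarely on the blue one; to get the sticks out I shook the box with tilts of up to about 0.23 rad, so it was not kept strictly level.

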